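# Make up the clevis carrier and shut its keeper

## Task

Make up the carrier tray for the next tram: send every scorched carbon shoe piece lying in it down the scrap chute into the bucket, and stand every toppled clevis upright, prongs up, on the carrier's floor. Once it is all loaded, swing the keeper bar fully shut past its detent, and leave the ruler bar, washer stack, wrench, bottle and jar where they are.

Things in the scene. Friction and masses are not known exactly. Their poses are not given: they have to be found in the camera images.
- carrier: fixed grey sheet-metal carrier tray; inside 256 (x) x 110 (y) mm, floor 6 mm above the worktop, 6 mm walls 22 mm high except a 12 mm lip on the +y side, where the keeper bar shuts. Origin at its centre on the worktop, z up; +y side is the keeper's side, the hinge post stands at (145, 72) mm and the detent bracket with a sprung steel ball at (-125, 82) mm, 29 mm high
- keeper (a joint): keeper bar, rad: 0 = fully shut against its stop behind the detent ball, grows as it swings outwards (clockwise from above) about the upright hinge; up to 1.3; starts open. The ball is ridden over between about 0.09 and 0.04 rad (about 5 N at the pin), inside that it holds the bar shut
- keeper_pin (a point): middle of the keeper bar's upright black handle pin (18 mm thick, 50 mm tall, from 45 to 95 mm above the worktop), 225 mm from the hinge. The bar is a 10 mm thick, 14 mm high steel flat, 31 to 45 mm above the worktop, 278 mm long; shut, it lies along the carrier's x, pointing to -x from the hinge
- keeper_hinge (a point): keeper's upright hinge axis at bar height (38 mm)
- chute_mouth (a point): scrap chute at the worktop's right edge: this point is over the middle of the sheet slope, level with the worktop, 60 mm beyond the edge; slope 170 mm wide (x) inside, dropping at 50 degrees to -y; its side cheeks rise at most 45 mm above the worktop; things let go just above slide into the bucket
- bucket_in (a point): centre of the floor of the steel bucket under the chute (inside radius 120 to 145 mm, 135 mm deep)
- clevis0: zinc-plated steel clevis (fork), 48 x 50 x 84 mm: solid block foot 48 (x) x 50 (y) x 34 high, above it two rounded 12 mm prongs whose outer faces are 50 mm apart (y); weight low. Origin at the centre of the foot's underside, z towards the prongs. Starts toppled on the worktop, its x face down (axis 24 mm up); may be absent
- clevis1: zinc-plated steel clevis (fork), 48 x 50 x 84 mm: solid block foot 48 (x) x 50 (y) x 34 high, above it two rounded 12 mm prongs whose outer faces are 50 mm apart (y); weight low. Origin at the centre of the foot's underside, z towards the prongs. Starts toppled on the worktop, its x face down (axis 24 mm up); may be absent
- clevis2: zinc-plated steel clevis (fork), 48 x 50 x 84 mm: solid block foot 48 (x) x 50 (y) x 34 high, above it two rounded 12 mm prongs whose outer faces are 50 mm apart (y); weight low. Origin at the centre of the foot's underside, z towards the prongs. Starts toppled on the worktop, its x face down (axis 24 mm up); may be absent
- clevis3: zinc-plated steel clevis (fork), 48 x 50 x 84 mm: solid block foot 48 (x) x 50 (y) x 34 high, above it two rounded 12 mm prongs whose outer faces are 50 mm apart (y); weight low. Origin at the centre of the foot's underside, z towards the prongs. Starts toppled on the worktop, its x face down (axis 24 mm up); may be absent
- shoe0: scorched carbon shoe piece, black bar 108 (x) x 34 (y) x 28 mm on an aluminium backing; origin at the centre of its underside, x along it. Starts lying flat in the carrier
- shoe1: scorched carbon shoe piece, black bar 108 (x) x 34 (y) x 28 mm on an aluminium backing; origin at the centre of its underside, x along it. Starts lying flat in the carrier
- ruler: steel ruler bar 200 x 26 x 5 mm lying flat, bystander; origin at the centre of its underside
- washers: stack of red fibre washers, 55 mm across, 30 mm high, in one piece, bystander; origin under its centre
- wrench: 190 mm wrench lying flat, bystander
- cleaner: cleaner bottle 60 mm across, 170 mm high, bystander
- grease: grease jar 70 mm across, 80 mm high, bystander

How it is judged (in metres and radians):
On the way:
1. every shoe piece is in the bucket and every clevis stands upright in the carrier while the keeper bar is still open (over 0.2 rad) (angle between each of clevis0, clevis1, clevis2, clevis3's own z axis and vertical below 0.12 rad and z of clevis0 in the frame of carrier between 0 and 0.014 m and x of clevis0 in the frame of carrier between -0.125 and 0.125 m and y of clevis0 in the frame of carrier between -0.055 and 0.055 m and z of clevis1 in the frame of carrier between 0 and 0.014 m and x of clevis1 in the frame of carrier between -0.125 and 0.125 m and y of clevis1 in the frame of carrier between -0.055 and 0.055 m and z of clevis2 in the frame of carrier between 0 and 0.014 m and x of clevis2 in the frame of carrier between -0.125 and 0.125 m and y of clevis2 in the frame of carrier between -0.055 and 0.055 m and z of clevis3 in the frame of carrier between 0 and 0.014 m and x of clevis3 in the frame of carrier between -0.125 and 0.125 m and y of clevis3 in the frame of carrier between -0.055 and 0.055 m and horizontal distance between each of shoe0, shoe1 and bucket_in below 0.15 m and z of each of shoe0, shoe1 in the frame of bucket_in below 0.12 m and value of joint keeper above 0.2 rad), for 0.2 s.
At the end, for the whole second after the job is handed in: every clevis present stands upright (within 0.12 rad) with its foot on the carrier's floor inside the walls, every shoe piece present lies in the bucket, the keeper bar is shut behind its detent ball (under 0.025 rad), the shoe pieces at rest, all released (angle between each of clevis0, clevis1, clevis2, clevis3's own z axis and vertical below 0.12 rad and z of clevis0 in the frame of carrier between 0 and 0.014 m and x of clevis0 in the frame of carrier between -0.125 and 0.125 m and y of clevis0 in the frame of carrier between -0.055 and 0.055 m and z of clevis1 in the frame of carrier between 0 and 0.014 m and x of clevis1 in the frame of carrier between -0.125 and 0.125 m and y of clevis1 in the frame of carrier between -0.055 and 0.055 m and z of clevis2 in the frame of carrier between 0 and 0.014 m and x of clevis2 in the frame of carrier between -0.125 and 0.125 m and y of clevis2 in the frame of carrier between -0.055 and 0.055 m and z of clevis3 in the frame of carrier between 0 and 0.014 m and x of clevis3 in the frame of carrier between -0.125 and 0.125 m and y of clevis3 in the frame of carrier between -0.055 and 0.055 m and horizontal distance between each of shoe0, shoe1 and bucket_in below 0.15 m and z of each of shoe0, shoe1 in the frame of bucket_in below 0.12 m and value of joint keeper below 0.025 rad and linear speed of each of shoe0, shoe1 below 0.02 m/s); the robot touches nothing.
It fails at once if a bystander (ruler bar, washer stack, wrench, bottle, jar) is moved more than 60 mm (distance of any of ruler, washers, wrench, cleaner, grease from where it was at the start of the episode above 0.06 m).
Of clevis0, clevis1, clevis2, clevis3 only 3 to 4 are there at a start; the rules pass over those that are not, and their reading is None.
At some moment in a run one of clevis0, clevis1, clevis2, clevis3 may be knocked a few centimetres aside while the robot is not near it.
It also fails if it takes over 210 s, if anything falls off the work surface, if the arm or the gripper's body presses on something with over 40 N, if the wrist force passes 120 N, or if a joint passes its speed limit or range.

## Robot

A 6-joint arm with a two-finger parallel gripper is mounted at the origin on the work surface. World frame = base frame: x ahead of the robot, y to its left, z up, the work surface at z = 0. Lengths are in m, angles in degrees, forces in N, time in s.
With the tool pointing down it reaches from about 0.35 to 0.875 m from the base axis. Payload 4.2 kg.
Tool frame: the origin (TCP) lies midway between the tips of the shut fingers; the grasp point (between the pads) lies 19 mm behind it; x points along the fingers, y is the direction in which the jaws open and shut, and the axes are right-handed (so a half turn about x gives the same grasp; the last joint's range is limited). The gripper opens to 87 mm and grips with 3 to 60 N. Pads are 19 mm wide; open, the fingers measure 117 mm over their backs; the gripper's body (75 mm by 190 mm) begins 51 mm behind the grasp point.
Start: joints at [86.436, 22.042, 0.453, 0, -68.411, -14.817], TCP at [0.197, 0.593, 0.223] pointing down, gripper open.
Joint ranges: [-179.83, 179.83], [-69.29, 118.12], [-61.27, 80.66], [-181.25, 117.63], [-171.15, -9.14], [-177.46, 177.46]. Speed limits (degrees/s): [159.86, 159.86, 180, 180, 180, 180].

## Interface

Orientations are given as a 3x3 rotation matrix whose columns are the frame's x, y, z axes.
In Python, from station import r gives the robot as it stands.
- The arm moves only by the tool play_rows, never from a script. Its argument "plan" is a list that holds one entry, the list of rows, each a list of 6 numbers: the shift along the tool's x, y, z in cm, then the turn, a rotation vector about the tool's x, y, z in units of 10 degrees (1.0 is 10 degrees). A call has 1 to 5 rows; each row is the pose to reach, as a shift and turn from the pose commanded when the call began, along the tool's axes at that moment; what a row does not reach only later rows make up. A row lasts 1/8 s, in which the tool goes at most 62.5 mm and 10.7 degrees, less where a joint would pass 70% of its speed; a pose out of reach is approached as far as the arm can. A call with a gripper value outside its range is refused whole. "hand" is the opening, from 0 (shut) to 1 (fully open), set as the call begins (left out, the last holds). The fingers move at their own pace and stop on an object; the grip force is fixed at half the most. Time passes only in rows, so rows that repeat a pose let the fingers close. It gives the time, the measured TCP pose, the force and the opening at its end, in the units of the state.
- r.sense(): the state, without advancing time (a new reading comes with each control period).
- r.capture(name): name is "scene" or "top"; returns (picture, depth): 384x512x3 uint8, blue, green, red; 384x512 float32, m along the optical axis (not along the pixel's ray), 0 where there is no reading.
- r.get_calibration(name): a dict with "vfov" (degrees; the focal length in pixels is half the picture's height over the tangent of half this angle, whatever the lens; pixels are square), "cx", "cy" (the principal point, pixels), "rvec" (rotation vector, rad) and "tvec" (3), from world to camera coordinates, as OpenCV has them. Camera axes: x right, y down, z forward; pixel columns grow to the right and rows downward; lengths in m; the calibration is good to about 2 mm. A picture is of the moment at which its call begins. get_calibration takes no time and is no camera call.
- r.finish_job(): hands the job in, once; it reports no verdict.
The state is a dict: "time_s": time; "joints": joint angles; "joint_velocities": joint speeds; "effort": joint torques, N m; "tcp_pos": TCP position; "ee_rot": TCP orientation; "wrist_force": force on the tool from outside, world axes, zero at the start; "moment": the same for the moment, N m; "gripper_width": opening from 0.0 (shut) to 1.0 (fully open).
Only numpy, scipy, OpenCV 4.12 (cv2) and the standard library are available. Lean on these libraries where they do the work, as an engineer would, in place of code of your own. Each camera call takes 0.05 s, during which the arm holds its last target.

## Working session

There is one attempt and no reset: what is moved stays moved. The work goes in short steps, Python scripts to look and compute and a tool call to move; the robot and the scene stay as the last step left them, time stands still between calls to the robot, and variables do not carry over. Pictures are saved under pics/ and viewed, and the job is handed in when it is done.

Besides the shell and the picture viewer there is one more tool, called after "Call:" as name(argument=value, ...) on one line, values as JSON. play_rows: Moves the arm, as the interface text tells. Its arguments: {"type":"object","properties":{"plan":{"type":"array","items":{"type":"array","items":{"type":"array","items":{"type":"number"}}}},"hand":{"type":"number"}},"required":["plan"]}

```bash
ls; mkdir -p pics
cat > h.py <<'E'
import numpy as np, cv2
from station import r
def cal(n):
    c=r.get_calibration(n); R,_=cv2.Rodrigues(np.array(c['rvec'],float)); t=np.array(c['tvec'],float)
    f=192/np.tan(np.radians(c['vfov'])/2); return c,R,t,f
def pts(n,d):
    c,R,t,f=cal(n); v,u=np.mgrid[0:384,0:512]
    P=np.stack([(u-c['cx'])/f*d,(v-c['cy'])/f*d,d],-1)
    return (P-t)@R   # R^T (P-t)
def ray(n,u,v,z):
    c,R,t,f=cal(n); d=R.T@np.array([(u-c['cx'])/f,(v-c['cy'])/f,1]); o=-R.T@t
    s=(z-o[2])/d[2]; return o+s*d
def proj(n,p):
    c,R,t,f=cal(n); q=R@np.array(p)+t; return q[0]/q[2]*f+c['cx'],q[1]/q[2]*f+c['cy']
E
python3 - <<'E'
from h import *
print(r.sense())
for n in('scene','top'):
    p,d=r.capture(n); np.savez(f'{n}0.npz',p=p,d=d)
    cv2.imwrite(f'pics/{n}0.png',cv2.resize(p,(800,600),interpolation=cv2.INTER_CUBIC)); print(r.get_calibration(n), (d>0).mean())
E
```

```text
pics
{'time_s': 0.0, 'joints': array([ 8.64353391e+01,  2.20901817e+01,  3.79198037e-01, -3.02288491e-02,
       -6.84112256e+01, -1.48166099e+01]), 'joint_velocities': array([-0.02322966,  0.09359466, -0.06008295, -0.06109655,  0.05892307,
       -0.09352954]), 'effort': array([-1.83362658e-04, -3.90673220e+01,  1.87403280e+01,  4.21989262e+00,
        1.08936671e-02, -1.92749039e-04]), 'tcp_pos': array([0.19687158, 0.59253869, 0.22145853]), 'ee_rot': array([[-6.22245643e-04, -3.15522875e-01, -9.48917767e-01],
       [-2.09827671e-03, -9.48915450e-01,  3.15523480e-01],
       [-9.99997605e-01,  2.18742516e-03, -7.15957949e-05]]), 'wrist_force': array([ 1.12884494,  0.08975759, -0.04926906]), 'moment': array([-0.04897382,  0.00261275,  0.00811368]), 'gripper_width': 1.0022032192654042}
{'vfov': 44.43172195697415, 'cx': 251.99541985634968, 'cy': 193.46218658203566, 'rvec': array([ 1.74010269,  1.96495524, -0.67917433]), 'tvec': array([ 0.11951481, -0.43167947,  1.89434558])} 0.9960378011067709
{'vfov': 51.98640184193299, 'cx': 253.68434743236946, 'cy': 189.75603934739019, 'rvec': array([ 2.14946774, -2.14834994,  0.15240019]), 'tvec': array([-0.05305212,  0.5418522 ,  1.13634578])} 0.9960784912109375
```

View pics/scene0.png

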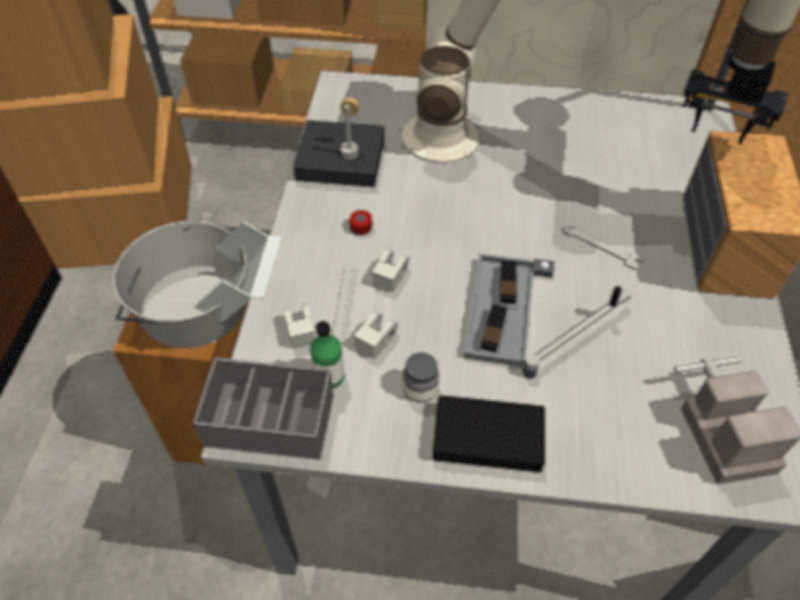

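View pics/top0.png

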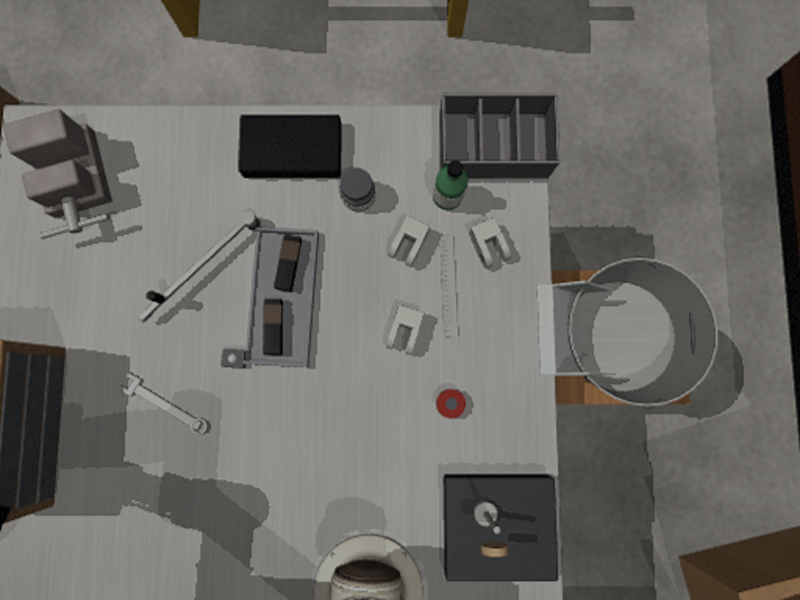

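The top view shows three clevises at about (408,240), (490,240) and (405,328), all toppled, and two shoes at (289,263) and (273,326) in the carrier. The keeper bar is open, with its pin at about (155,295). The chute is at (570,328), with the bucket to its right. Next I'll measure.

```bash
cat > m.py <<'E'
from h import *
import sys
def crop(n,p,x0,y0,x1,y1,name,k):
    cv2.imwrite(name,cv2.resize(p[y0:y1,x0:x1],None,fx=k,fy=k,interpolation=cv2.INTER_CUBIC))
E
python3 - <<'E'
from m import *
Z=np.load('top0.npz'); p,d=Z['p'],Z['d']; P=pts('top',d)
crop('top',p,80,120,360,280,'pics/c0.png',2.85)
# height map picture
z=P[...,2]; h=np.clip(z*255/0.11,0,255).astype(np.uint8)
cv2.imwrite('pics/h0.png',cv2.resize(cv2.applyColorMap(h,cv2.COLORMAP_JET)[120:280,80:360],None,fx=2.85,fy=2.85,interpolation=cv2.INTER_NEAREST))
print('table z',np.median(z[240:260,200:300]))
for nm,lo,hi,box in [('all',.02,.2,(70,120,350,290))]:
    x0,y0,x1,y1=box
    m=((z>lo)&(z<hi)).astype(np.uint8); mm=np.zeros_like(m); mm[y0:y1,x0:x1]=m[y0:y1,x0:x1]
    k,l,s,c=cv2.connectedComponentsWithStats(mm)
    for i in range(1,k):
        if s[i,4]<20: continue
        q=P[l==i]; rc=cv2.minAreaRect(q[:,:2].astype(np.float32)*1000)
        print(s[i],np.round(q.mean(0),3),'zmax',q[:,2].max().round(3),np.round(rc[0],0),np.round(rc[1],0),round(rc[2],1))
E
```

```text
table z -0.00016851023466050107
[217 120  23  14 263] [0.733 0.023 0.061] zmax 0.084 [737.  25.] [34. 67.] 1.3
[277 120  21  13 218] [ 0.729 -0.15   0.075] zmax 0.121 [ 735. -149.] [59. 26.] 75.0
[ 89 135  77  71 565] [0.602 0.328 0.046] zmax 0.097 [604. 333.] [ 35. 294.] 41.2
[248 138  27  33 361] [ 0.657 -0.078  0.044] zmax 0.054 [653. -75.] [50. 84.] 63.4
[300 139  27  33 414] [ 0.652 -0.231  0.043] zmax 0.053 [ 649. -233.] [84. 52.] 22.1
[167 145  13   3  23] [0.679 0.196 0.022] zmax 0.025 [679. 195.] [37.  6.] 84.6
[182 146  21   4  35] [0.676 0.137 0.022] zmax 0.026 [676. 137.] [61.  7.] 85.6
[175 150  18  36 429] [0.61  0.159 0.033] zmax 0.04 [611. 160.] [ 36. 107.] 80.6
[200 150   3  18  30] [0.641 0.108 0.022] zmax 0.025 [641. 108.] [ 6. 53.] 90.0
[198 172   3  14  24] [0.577 0.112 0.023] zmax 0.028 [579. 112.] [ 6. 40.] 87.4
[197 187   3  18  30] [0.527 0.115 0.022] zmax 0.027 [527. 115.] [52.  6.] 0.0
[168 191  13  36 447] [0.486 0.185 0.033] zmax 0.04 [487. 185.] [105.  36.] 1.1
[247 195  24  32 343] [ 0.486 -0.069  0.046] zmax 0.054 [480. -67.] [50. 84.] 72.4
[188 206  11  29  59] [0.448 0.122 0.022] zmax 0.027 [451. 121.] [23. 88.] 73.1
[141 223  16  12  97] [0.427 0.262 0.023] zmax 0.03 [427. 261.] [42. 33.] 84.9
[156 230  19   4  28] [0.418 0.211 0.022] zmax 0.026 [418. 212.] [55.  6.] 86.1
[279 249  19  19 276] [ 0.342 -0.154  0.029] zmax 0.035 [ 341. -154.] [53. 52.] 89.0
```

View pics/c0.png

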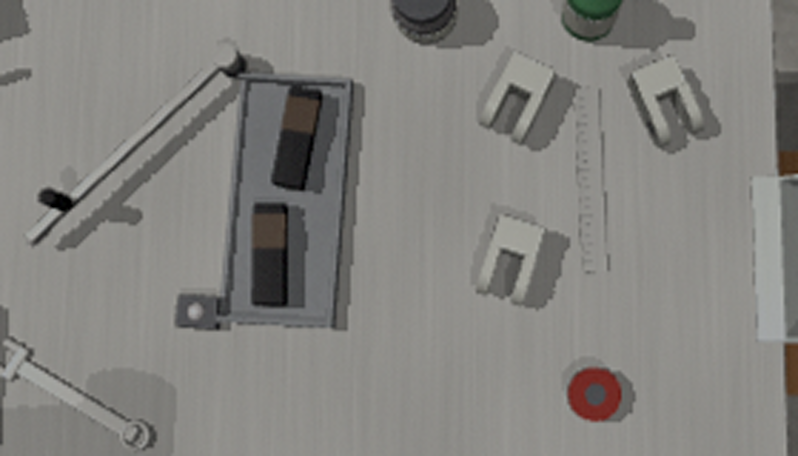

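View pics/h0.png

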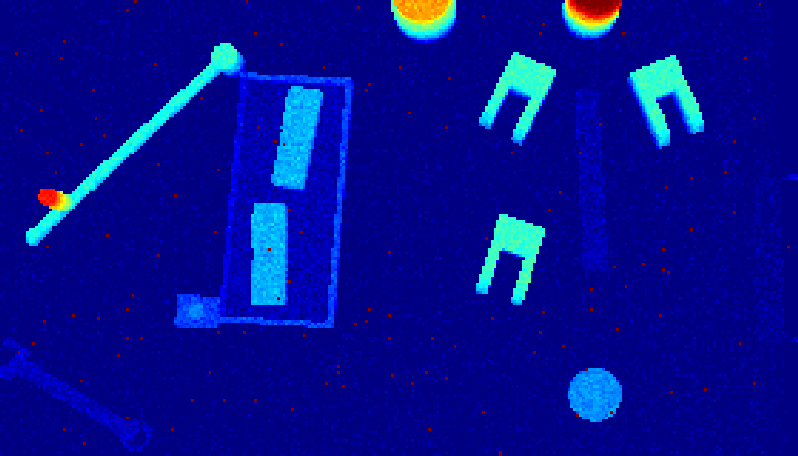

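Run:
```python
from m import *
Z=np.load('top0.npz'); p,d=Z['p'],Z['d']; P=pts('top',d)
s=.64
for v in (200,210,220): print(v,[tuple(np.round(P[v,u],3)) for u in range(338,404,6)])
for u in (360,372): print(u,[tuple(np.round(P[v,u],3)) for v in range(172,248,5)])
# shoe / clevis / carrier refined
z=P[...,2]
def rect(box,lo,hi):
    x0,y0,x1,y1=box; m=np.zeros(z.shape,bool); m[y0:y1,x0:x1]=True; m&=(z>lo)&(z<hi)
    q=P[m]; rc=cv2.minAreaRect(q[:,:2].astype(np.float32)*1000); print(np.round(rc[0],1),np.round(rc[1],1),round(rc[2],1),np.median(q[:,2]).round(4))
rect((175,150,193,186),.029,.04);rect((168,191,181,227),.029,.04)
rect((248,138,275,171),.038,.06);rect((300,139,327,172),.038,.06);rect((247,195,271,227),.038,.06)
rect((155,143,206,236),.016,.0275)
rect((85,135,110,230),.06,.12)
rect((150,132,168,148),.03,.12)
crop('top',p,330,150,480,280,'pics/ch.png',5)
```

```text
200 [(np.float64(0.516), np.float64(-0.312), np.float64(-0.002)), (np.float64(0.515), np.float64(-0.329), np.float64(0.004)), (np.float64(0.515), np.float64(-0.348), np.float64(0.004)), (np.float64(0.518), np.float64(-0.371), np.float64(-0.016)), (np.float64(0.521), np.float64(-0.399), np.float64(-0.049)), (np.float64(0.525), np.float64(-0.429), np.float64(-0.084)), (np.float64(0.535), np.float64(-0.474), np.float64(-0.168)), (np.float64(0.535), np.float64(-0.495), np.float64(-0.168)), (np.float64(0.536), np.float64(-0.518), np.float64(-0.174)), (np.float64(0.536), np.float64(-0.54), np.float64(-0.177)), (np.float64(0.535), np.float64(-0.558), np.float64(-0.168))]
210 [(np.float64(0.485), np.float64(-0.311), np.float64(-0.0)), (np.float64(0.485), np.float64(-0.329), np.float64(-0.001)), (np.float64(0.485), np.float64(-0.348), np.float64(-0.001)), (np.float64(0.486), np.float64(-0.369), np.float64(-0.013)), (np.float64(0.489), np.float64(-0.397), np.float64(-0.046)), (np.float64(0.492), np.float64(-0.426), np.float64(-0.081)), (np.float64(0.5), np.float64(-0.473), np.float64(-0.169)),
[... 2468 characters left out ...]
65), np.float64(-0.169)), (np.float64(0.459), np.float64(-0.466), np.float64(-0.174)), (np.float64(0.438), np.float64(-0.444), np.float64(-0.106)), (np.float64(0.421), np.float64(-0.441), np.float64(-0.097)), (np.float64(0.404), np.float64(-0.43), np.float64(-0.063)), (np.float64(0.389), np.float64(-0.464), np.float64(-0.177)), (np.float64(0.372), np.float64(-0.461), np.float64(-0.17))]
[611.  160.4] [ 35.1 107.3] 80.0 0.0333
[486.5 185.8] [105.6  34.3] 1.9 0.0332
[654.2 -75.5] [49.2 81.1] 63.7 0.0468
[ 651.  -232.8] [79.7 51.2] 22.7 0.0467
[481.4 -67.6] [49.7 80.5] 72.4 0.0473
[550.3 173.2] [138.6 279.1] 89.8 0.0212
[538.7 395.3] [18.3 15.9] 41.6 0.0914
[691.1 244.2] [27.2 45.7] 24.1 0.0449
```

View pics/ch.png

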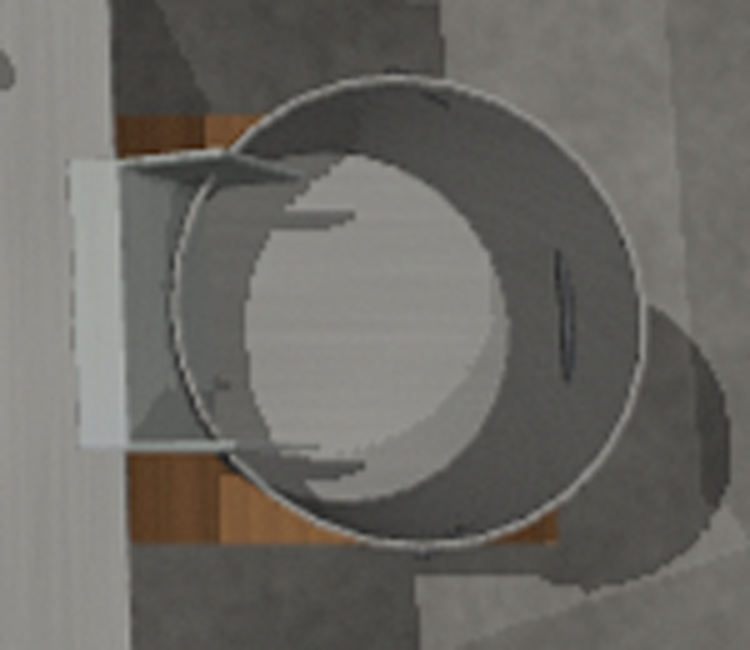

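```bash
cat >> h.py <<'E'
from scipy.spatial.transform import Rotation as Ro
def down(jaw):  # tool straight down, tool y at angle jaw deg
    a=np.radians(jaw); x=np.array([0,0,-1.]); y=np.array([np.cos(a),np.sin(a),0]); return np.stack([x,y,np.cross(x,y)],1)
def tilt(head,el,sgn): # tool x heading head deg, el deg below horizontal; tool y = sgn*left-of-heading
    h=np.radians(head); e=np.radians(el); x=np.array([np.cos(h)*np.cos(e),np.sin(h)*np.cos(e),-np.sin(e)]); y=sgn*np.array([-np.sin(h),np.cos(h),0]); return np.stack([x,y,np.cross(x,y)],1)
def go(p,R,label=''):
    s=r.sense(); R0=Ro.from_matrix(s['ee_rot']).as_matrix()
    sh=R0.T@(np.array(p)-s['tcp_pos'])*100; rv=np.degrees(Ro.from_matrix(R0.T@R).as_rotvec())/10
    print(label,'t',round(s['time_s'],2),'tcp',np.round(s['tcp_pos'],4),'j',np.round(s['joints'],0),'F',np.round(s['wrist_force'],1),'w',round(s['gripper_width'],3)); print('  ROW',np.round(np.r_[sh,rv],2).tolist())
E
python3 - <<'E'
from h import *
go([.611,.160,.14],down(-100))
E
```

```text
t 0.1 tcp [0.1969 0.5926 0.2216] j [ 86.  22.   0.  -0. -68. -15.] F [-0.3 -0.1 -0.5] w 0.998
  ROW [8.22, 27.97, -52.94, -0.84, 0.0, -0.01]
```

Call:
play_rows(plan=[[[2,6,-11,-0.4,0,0],[4,11,-21,-0.8,0,0],[5,17,-32,-0.84,0,0],[6,22,-42,-0.84,0,0],[8.2,28,-53,-0.84,0,0]]], hand=0.55)

```text
time_s: 0.72
tcp_pos: [0.4121, 0.3681, 0.179]
ee_rot: [[-0.0, -0.173, -0.985], [-0.0, -0.985, 0.173], [-1.0, 0.0, 0.0]]
wrist_force: [0.3, 0.1, -0.4]
gripper_width: 0.578
```

Run:
```python
from h import *
go([.611,.160,.14],down(-100))
```

```text
t 0.72 tcp [0.4121 0.3681 0.179 ] j [ 59.  17. -14.  -0. -59.  21.] F [ 0.3  0.1 -0.4] w 0.578
  ROW [3.9, 17.06, -23.19, 0.0, 0.0, -0.0]
```

Call:
play_rows(plan=[[[1,4,-6,0,0,0],[2,8,-11,0,0,0],[3,13,-17,0,0,0],[3.9,17,-23.2,0,0,0],[3.9,17,-23.2,0,0,0]]])

```text
time_s: 1.35
tcp_pos: [0.6113, 0.1596, 0.1392]
ee_rot: [[-0.001, -0.175, -0.984], [-0.001, -0.984, 0.175], [-1.0, 0.001, 0.001]]
wrist_force: [-0.3, 1.3, -0.4]
gripper_width: 0.551
```

Run:
```python
from h import *
go([.611,.160,.012],down(-100))
```

```text
t 1.35 tcp [0.6113 0.1596 0.1392] j [ 29.  27.  -5.  -0. -59.  51.] F [-0.3  1.3 -0.4] w 0.551
  ROW [12.72, -0.05, 0.02, -0.01, 0.01, -0.01]
```

Call:
play_rows(plan=[[[5,0,0,0,0,0],[9,0,0,0,0,0],[11.5,0,0,0,0,0],[12.7,0,0,0,0,0],[12.7,0,0,0,0,0]]])

```text
time_s: 1.98
tcp_pos: [0.6098, 0.1619, 0.0127]
ee_rot: [[-0.001, -0.173, -0.985], [-0.001, -0.985, 0.173], [-1.0, 0.001, 0.001]]
wrist_force: [-0.3, 0.1, -0.3]
gripper_width: 0.547
```

Call:
play_rows(plan=[[[0,0,0,0,0,0],[0,0,0,0,0,0],[0,0,0,0,0,0],[0,0,0,0,0,0]]], hand=0.2)

```text
time_s: 2.48
tcp_pos: [0.6106, 0.1621, 0.0147]
ee_rot: [[0.001, -0.173, -0.985], [0.0, -0.985, 0.173], [-1.0, -0.0, -0.001]]
wrist_force: [-2.4, -1.7, 5.5]
gripper_width: 0.388
```

Call:
play_rows(plan=[[[-3,0,0,0,0,0],[-7,0,0,0,0,0],[-12,0,0,0,0,0],[-13,0,0,0,0,0]]])

```text
time_s: 2.98
tcp_pos: [0.612, 0.1632, 0.147]
ee_rot: [[0.007, -0.173, -0.985], [0.004, -0.985, 0.173], [-1.0, -0.005, -0.006]]
wrist_force: [0.5, 0.3, -2.2]
gripper_width: 0.387
```

Run:
```python
from h import *
go([.485,-.42,.14],down(-100))
p,d=r.capture('scene'); cv2.imwrite('pics/s1.png',cv2.resize(p,(800,600)))
```

```text
t 2.98 tcp [0.612  0.1632 0.147 ] j [ 30.  26.  -5.   0. -59.  50.] F [ 0.5  0.3 -2.2] w 0.387
  ROW [0.39, 59.64, 2.43, 0.0, -0.04, 0.03]
```

View pics/s1.png

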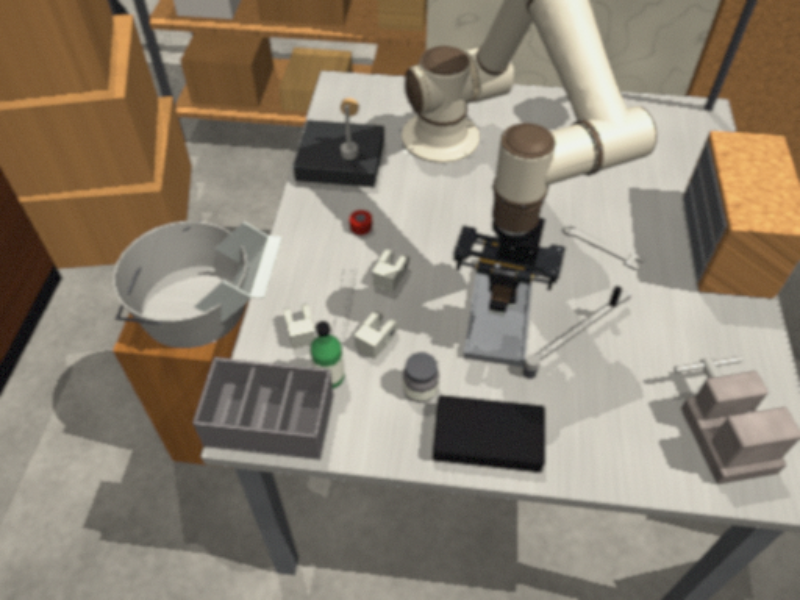

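Call:
play_rows(plan=[[[0,6,0.3,0,0,0],[0,12,0.5,0,0,0],[0,18,0.8,0,0,0],[0,24,1,0,0,0],[0,30,1.2,0,0,0]]])

```text
time_s: 3.65
tcp_pos: [0.5443, -0.1327, 0.1409]
ee_rot: [[-0.004, -0.174, -0.985], [0.001, -0.985, 0.174], [-1.0, -0.0, 0.004]]
wrist_force: [1.7, -0.4, -3.0]
gripper_width: 0.391
```

Run:
```python
from h import *
go([.485,-.42,.14],down(-90))
```

```text
t 3.65 tcp [ 0.5443 -0.1327  0.1409] j [  3.  20. -15.  -0. -55.  77.] F [ 1.7 -0.4 -3. ] w 0.391
  ROW [0.09, 29.33, 0.85, -1.0, 0.02, 0.0]
```

Call:
play_rows(plan=[[[0,6,0.2,-0.5,0,0],[0,12,0.4,-1,0,0],[0,18,0.6,-1,0,0],[0,24,0.8,-1,0,0],[0,29,0.9,-1,0,0]]])

```text
time_s: 4.28
tcp_pos: [0.4853, -0.4165, 0.1404]
ee_rot: [[-0.003, -0.001, -1.0], [0.003, -1.0, 0.001], [-1.0, -0.003, 0.003]]
wrist_force: [1.1, 0.4, -1.7]
gripper_width: 0.39
```

Run:
```python
from h import *
go([.485,-.42,.04],down(-90))
```

```text
t 4.28 tcp [ 0.4853 -0.4165  0.1404] j [-26.  27.  -4.  -0. -59. 116.] F [ 1.1  0.4 -1.7] w 0.39
  ROW [10.04, 0.38, -0.0, -0.01, 0.02, 0.02]
```

Call:
play_rows(plan=[[[4,0.5,0,0,0,0],[8,1,0,0,0,0],[10,1,0,0,0,0],[10,1,0,0,0,0]]])

```text
time_s: 4.78
tcp_pos: [0.4845, -0.4238, 0.0388]
ee_rot: [[-0.007, -0.001, -1.0], [0.005, -1.0, 0.001], [-1.0, -0.005, 0.007]]
wrist_force: [-0.7, -0.4, -3.0]
gripper_width: 0.384
```

Call:
play_rows(plan=[[[0,0,0,0,0,0],[0,0,0,0,0,0],[0,0,0,0,0,0],[0,0,0,0,0,0],[0,0,0,0,0,0]]], hand=0.9)

```text
time_s: 5.4
tcp_pos: [0.4873, -0.4254, 0.0437]
ee_rot: [[0.001, 0.0, -1.0], [-0.0, -1.0, -0.0], [-1.0, 0.0, -0.001]]
wrist_force: [-0.1, -0.1, 1.4]
gripper_width: 0.854
```

Call:
play_rows(plan=[[[-4,0,0,0,0,0],[-9,0,0,0,0,0],[-12,-5,0,0,0,0],[-12,-10,0,0,0,0],[-12,-16,0,0,0,0]]], hand=0.55)

```text
time_s: 6.02
tcp_pos: [0.4873, -0.2643, 0.1639]
ee_rot: [[0.002, -0.001, -1.0], [-0.0, -1.0, 0.001], [-1.0, 0.0, -0.002]]
wrist_force: [1.2, 0.9, -1.0]
gripper_width: 0.557
```

Run:
```python
from h import *
go([.4865,.184,.14],down(-88))
p,d=r.capture('top'); cv2.imwrite('pics/t1.png',cv2.resize(p,(800,600)))
```

```text
t 6.03 tcp [ 0.4873 -0.2643  0.1639] j [-12.  18. -15.   0. -57. 102.] F [ 1.2  0.9 -1. ] w 0.557
  ROW [2.38, -44.83, 0.13, -0.21, -0.01, -0.0]
```

View pics/t1.png

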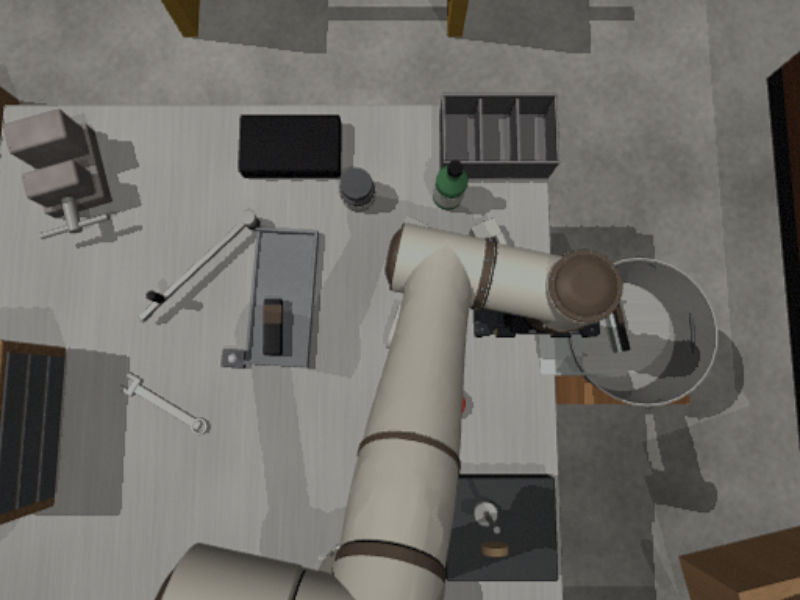

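The first shoe is in the bucket at about (620,328). Now the second.

Call:
play_rows(plan=[[[0.5,-6,0,-0.2,0,0],[1,-12,0,-0.2,0,0],[1.5,-18,0,-0.2,0,0],[2,-24,0,-0.2,0,0],[2.4,-30,0,-0.2,0,0]]])

```text
time_s: 6.7
tcp_pos: [0.4869, 0.0365, 0.1395]
ee_rot: [[0.001, 0.035, -0.999], [0.0, -0.999, -0.035], [-1.0, -0.0, -0.001]]
wrist_force: [1.7, 0.7, 1.4]
gripper_width: 0.549
```

Call:
play_rows(plan=[[[0,-5,0,0,0,0],[0,-10,0.1,0,0,0],[0,-14.8,0.1,0,0,0],[0,-14.8,0.1,0,0,0],[0,-14.8,0.1,0,0,0]]])

```text
time_s: 7.32
tcp_pos: [0.4805, 0.1824, 0.1392]
ee_rot: [[-0.001, 0.036, -0.999], [-0.0, -0.999, -0.036], [-1.0, 0.0, 0.001]]
wrist_force: [-0.3, -1.0, 0.2]
gripper_width: 0.55
```

Run:
```python
from h import *
go([.4865,.184,.012],down(-88))
```

```text
t 7.33 tcp [0.4805 0.1824 0.1392] j [ 39.  16. -22.  -0. -52.  53.] F [-0.3 -1.   0.2] w 0.55
  ROW [12.72, -0.14, -0.61, 0.0, 0.0, -0.0]
```

Call:
play_rows(plan=[[[4,0,-0.6,0,0,0],[9,0,-0.6,0,0,0],[11.5,0,-0.6,0,0,0],[12.7,0,-0.6,0,0,0],[12.7,0,-0.6,0,0,0]]])

```text
time_s: 7.95
tcp_pos: [0.4869, 0.1819, 0.0121]
ee_rot: [[-0.001, 0.034, -0.999], [-0.001, -0.999, -0.034], [-1.0, 0.001, 0.001]]
wrist_force: [-0.1, -0.8, 0.7]
gripper_width: 0.549
```

Call:
play_rows(plan=[[[0,0,0,0,0,0],[0,0,0,0,0,0],[0,0,0,0,0,0],[0,0,0,0,0,0]]], hand=0.2)

```text
time_s: 8.45
tcp_pos: [0.4877, 0.1834, 0.0135]
ee_rot: [[0.002, 0.036, -0.999], [0.001, -0.999, -0.036], [-1.0, -0.001, -0.002]]
wrist_force: [-0.3, 0.3, 5.5]
gripper_width: 0.383
```

Call:
play_rows(plan=[[[-3,0,0,0,0,0],[-7,0,0,0,0,0],[-13,1,0,0,0,0],[-13,7,0,0,0,0],[-13,13,0,0,0,0]]])

```text
time_s: 9.07
tcp_pos: [0.4909, 0.0519, 0.1428]
ee_rot: [[0.001, 0.037, -0.999], [0.001, -0.999, -0.037], [-1.0, -0.001, -0.001]]
wrist_force: [1.5, -0.6, -2.3]
gripper_width: 0.386
```

Run:
```python
from h import *
go([.485,-.43,.14],down(-90))
```

```text
t 9.07 tcp [0.4909 0.0519 0.1428] j [ 25.  14. -24.  -0. -52.  67.] F [ 1.5 -0.6 -2.3] w 0.386
  ROW [0.24, 48.14, 2.36, 0.21, -0.0, 0.01]
```

Call:
play_rows(plan=[[[0,6,0.3,0.2,0,0],[0,12,0.6,0.2,0,0],[0,18,0.9,0.2,0,0],[0,24,1.2,0.2,0,0],[0,30,1.4,0.2,0,0]]])

```text
time_s: 9.7
tcp_pos: [0.4871, -0.2491, 0.1419]
ee_rot: [[-0.001, 0.0, -1.0], [0.001, -1.0, -0.0], [-1.0, -0.001, 0.001]]
wrist_force: [1.0, 1.0, -2.1]
gripper_width: 0.386
```

Call:
play_rows(plan=[[[0,6,0.3,0,0,0],[0,12,0.6,0,0,0],[0,18,0.9,0,0,0],[5,18.3,0.9,0,0,0],[10,18.3,0.9,0,0,0]]])

```text
time_s: 10.32
tcp_pos: [0.4781, -0.4313, 0.0406]
ee_rot: [[0.0, -0.002, -1.0], [0.001, -1.0, 0.002], [-1.0, -0.001, -0.0]]
wrist_force: [-0.1, 0.1, -2.0]
gripper_width: 0.388
```

Call:
play_rows(plan=[[[0,0,0,0,0,0],[0,0,0,0,0,0]]])

```text
time_s: 10.58
tcp_pos: [0.4802, -0.4311, 0.0439]
ee_rot: [[0.002, 0.002, -1.0], [-0.002, -1.0, -0.002], [-1.0, 0.002, -0.002]]
wrist_force: [0.7, -0.5, -0.6]
gripper_width: 0.388
```

Call:
play_rows(plan=[[[0,0,0,0,0,0],[0,0,0,0,0,0],[0,0,0,0,0,0],[0,0,0,0,0,0],[0,0,0,0,0,0]]], hand=0.9)

```text
time_s: 11.2
tcp_pos: [0.4791, -0.4305, 0.0424]
ee_rot: [[0.0, 0.0, -1.0], [-0.0, -1.0, -0.0], [-1.0, 0.0, -0.0]]
wrist_force: [-0.0, 0.8, -0.9]
gripper_width: 0.852
```

Call:
play_rows(plan=[[[-5,0,0,0,0,0],[-11,0,0,0,0,0],[-14,-5,0,0,0,0],[-16,-10,0,0,0,0],[-18,-16,0,0,0,0]]], hand=0.8)

```text
time_s: 11.82
tcp_pos: [0.4789, -0.2701, 0.2228]
ee_rot: [[0.001, -0.001, -1.0], [-0.0, -1.0, 0.001], [-1.0, 0.0, -0.001]]
wrist_force: [0.6, 0.7, -0.4]
gripper_width: 0.799
```

Run:
```python
from h import *
a=np.radians(-26.5+180); 
cA=np.array([.6535,-.0755]); ax=np.array([np.cos(a),np.sin(a)])
for sg in (1,-1):
  R=tilt(-26.5,45,sg); g=np.r_[cA+ax*.012,.028]; tcp=g+R[:,0]*.019
  print(tcp); go(tcp-R[:,0]*.10,R,'A pre %d'%sg)
p,d=r.capture('top'); cv2.imwrite('pics/t2.png',cv2.resize(p,(800,600)))
p,d=r.capture('scene'); cv2.imwrite('pics/s2.png',cv2.resize(p,(800,600)))
```

```text
[ 0.65478426 -0.07614031  0.01456497]
A pre 1 t 11.82 tcp [ 0.4789 -0.2701  0.2228] j [-13.  15. -10.   0. -65. 102.] F [ 0.6  0.7 -0.4] w 0.799
  ROW [13.76, -22.57, -11.23, -14.32, -1.39, 5.93]
[ 0.65478426 -0.07614031  0.01456497]
A pre -1 t 11.82 tcp [ 0.4789 -0.2701  0.2228] j [-13.  15. -10.   0. -65. 102.] F [ 0.6  0.7 -0.4] w 0.799
  ROW [13.76, -22.57, -11.23, 2.51, 4.41, 1.04]
```

View pics/t2.png

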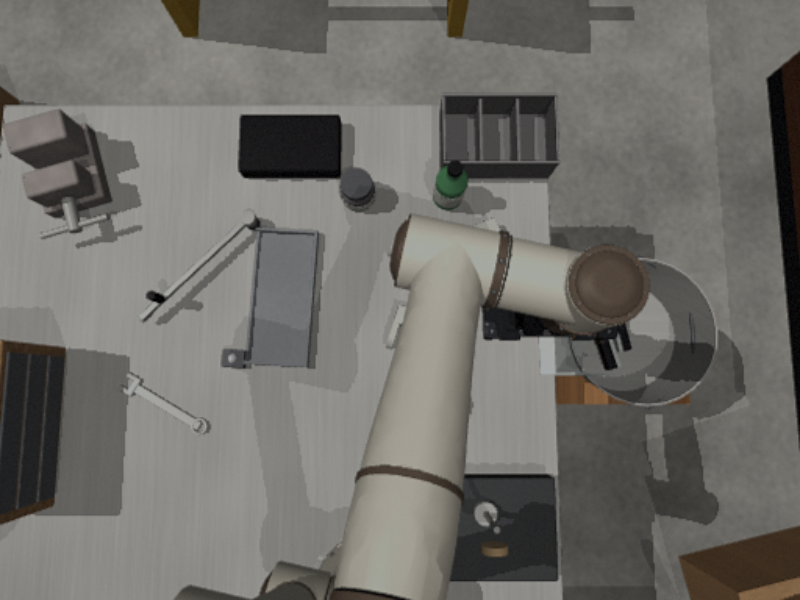

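View pics/s2.png

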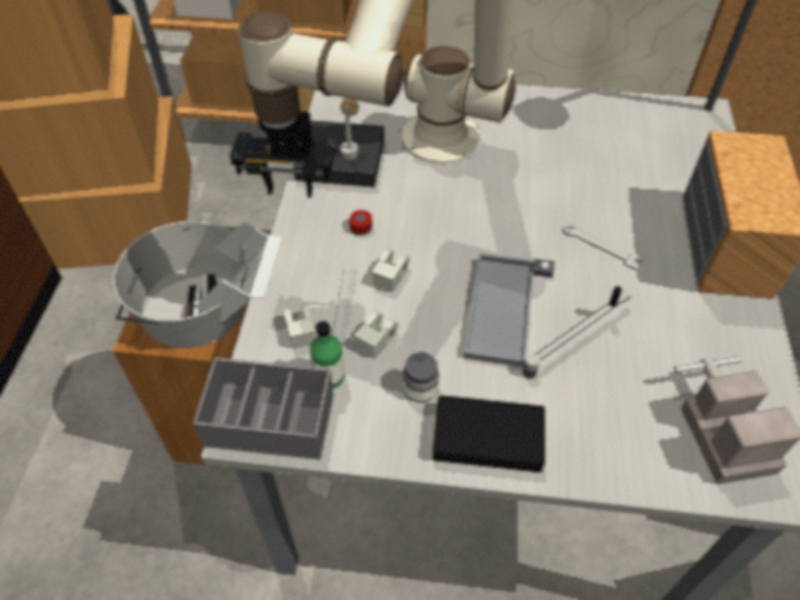

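Both shoes are in the bucket and the clevises haven't moved. Next is clevis A: I'll grip it with the tool tilted 45° outward, then roll 180° about the tool axis to bring it upright.

Call:
play_rows(plan=[[[1,-5,-2,0.5,0.9,0.2],[3,-10,-5,1,1.8,0.4],[5,-14,-7,1.5,2.7,0.6],[7,-18,-9,2,3.5,0.8],[9,-22,-11,2.5,4.4,1]]])

```text
time_s: 12.55
tcp_pos: [0.5682, -0.2142, 0.2175]
ee_rot: [[0.418, -0.345, -0.841], [-0.31, -0.924, 0.225], [-0.854, 0.166, -0.493]]
wrist_force: [0.3, -0.9, 1.8]
gripper_width: 0.792
```

```bash
cat > g.py <<'E'
from h import *
C={'A':((.6535,-.0755),-26.5),'B':((.650,-.233),22.5),'C':((.481,-.0675),-17.6)}
def grasp(k,sg,back=0,along=.012,zg=.028):
    c,h=C[k]; a=np.radians(h+180); ax=np.array([np.cos(a),np.sin(a)])
    R=tilt(h,45,sg); return np.r_[np.array(c)+ax*along,zg]+R[:,0]*(.019-back),R
E
python3 - <<'E'
from g import *
go(*grasp('A',-1,.10));go(*grasp('A',-1,0))
E
```

```text
t 12.55 tcp [ 0.5682 -0.2142  0.2175] j [ -3.   8. -42.  53. -21.  28.] F [ 0.3 -0.9  1.8] w 0.792
  ROW [7.02, -18.67, 8.37, 1.06, 1.45, -0.39]
 t 12.55 tcp [ 0.5682 -0.2142  0.2175] j [ -3.   8. -42.  53. -21.  28.] F [ 0.3 -0.9  1.8] w 0.792
  ROW [16.68, -19.12, 5.83, 1.06, 1.45, -0.39]
```

Call:
play_rows(plan=[[[1,-5,2,0.3,0.4,-0.1],[2,-10,4,0.6,0.8,-0.2],[4,-15,6,0.9,1.2,-0.3],[6,-18.7,8.4,1.06,1.45,-0.4],[6,-18.7,8.4,1.06,1.45,-0.4]]])

```text
time_s: 13.18
tcp_pos: [0.5986, -0.1092, 0.2275]
ee_rot: [[0.583, -0.445, -0.68], [-0.282, -0.895, 0.345], [-0.762, -0.009, -0.647]]
wrist_force: [1.4, 19.2, -2.3]
gripper_width: 0.802
```

Run:
```python
from g import *
go(*grasp('A',-1,.10));go(*grasp('A',-1,0))
```

```text
t 13.18 tcp [ 0.5986 -0.1092  0.2275] j [-13.   6. -49. 118.  -9. -38.] F [ 1.4 19.2 -2.3] w 0.802
  ROW [8.6, -5.34, 11.92, -0.03, 0.47, 0.04]
 t 13.18 tcp [ 0.5986 -0.1092  0.2275] j [-13.   6. -49. 118.  -9. -38.] F [ 1.4 19.2 -2.3] w 0.802
  ROW [18.57, -5.27, 11.1, -0.03, 0.47, 0.04]
```

Run:
```python
from g import *
p,d=r.capture('scene'); cv2.imwrite('pics/s3.png',cv2.resize(p,(800,600)))
go([.481,-.0675,.20],down(-107.6))
```

```text
t 13.22 tcp [ 0.5977 -0.1083  0.227 ] j [-13.   5. -49. 118.  -9. -39.] F [-0.2  1.4 -0.3] w 0.798
  ROW [-5.89, 1.59, 11.09, -0.88, -4.02, -0.25]
```

View pics/s3.png

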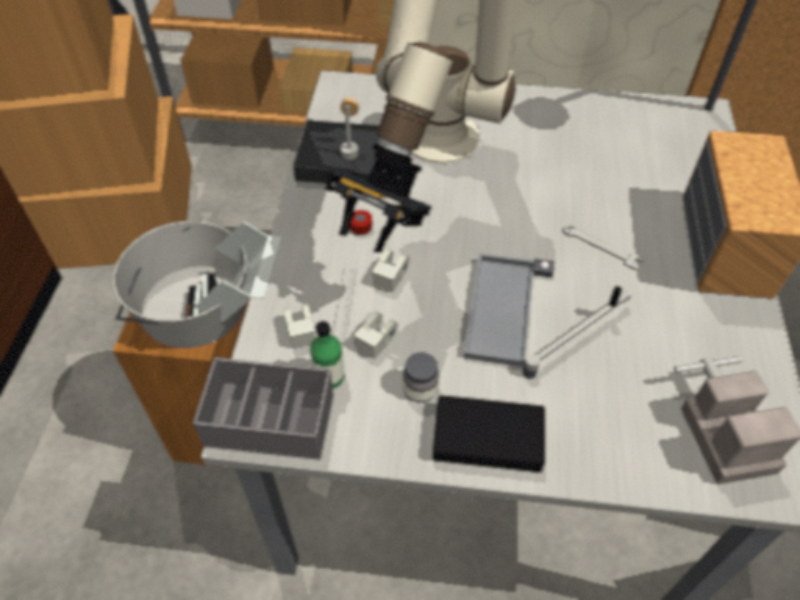

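Run:
```python
from g import *
go([.55,-.20,.23],down(-100))
```

```text
t 13.22 tcp [ 0.5977 -0.1083  0.227 ] j [-13.   5. -49. 118.  -9. -39.] F [-0.2  1.4 -0.3] w 0.798
  ROW [-0.43, 10.33, -0.14, -1.61, -4.01, -0.52]
```

Call:
play_rows(plan=[[[0,2,0,-0.3,-0.8,-0.1],[0,4,0,-0.6,-1.6,-0.2],[0,6,0,-0.9,-2.4,-0.3],[0,8,0,-1.2,-3.2,-0.4],[-0.4,10.3,0,-1.6,-4,-0.5]]])

```text
time_s: 13.85
tcp_pos: [0.5747, -0.2045, 0.2468]
ee_rot: [[0.431, -0.408, -0.805], [-0.275, -0.909, 0.314], [-0.859, 0.086, -0.504]]
wrist_force: [-0.1, -2.0, 0.9]
gripper_width: 0.801
```

Run:
```python
from g import *
go([.55,-.20,.23],down(-100))
go([.481,-.0675,.18],down(-107.6))
```

```text
t 13.85 tcp [ 0.5747 -0.2045  0.2468] j [  0.   6. -36.  39. -26.  34.] F [-0.1 -2.   0.9] w 0.801
  ROW [0.26, 0.46, 2.97, -1.25, -2.96, -0.86]
 t 13.85 tcp [ 0.5747 -0.2045  0.2468] j [  0.   6. -36.  39. -26.  34.] F [-0.1 -2.   0.9] w 0.801
  ROW [-2.06, -9.2, 15.2, -0.51, -3.01, -0.66]
```

Call:
play_rows(plan=[[[0,-2,3,-0.1,-0.8,-0.2],[-0.5,-4,6,-0.2,-1.6,-0.4],[-1,-6,9,-0.3,-2.3,-0.6],[-1.5,-8,12,-0.5,-3,-0.66],[-2,-9.2,15.2,-0.5,-3,-0.66]]])

```text
time_s: 14.48
tcp_pos: [0.4846, -0.0668, 0.1792]
ee_rot: [[0.005, -0.306, -0.952], [0.0, -0.952, 0.306], [-1.0, -0.002, -0.005]]
wrist_force: [-0.9, 1.1, -0.8]
gripper_width: 0.801
```

Run:
```python
from g import *
go([.481,-.0675,.12],down(-107.6))
```

```text
t 14.47 tcp [ 0.4846 -0.0668  0.1792] j [ 11.  11. -22.   0. -57.  61.] F [-0.9  1.1 -0.8] w 0.801
  ROW [5.92, 0.19, 0.36, -0.02, -0.03, 0.01]
```

Call:
play_rows(plan=[[[5,0.2,0.4,0,0,0],[10,0.2,0.4,0,0,0],[14,0.2,0.4,0,0,0],[16.7,0.2,0.4,0,0,0],[16.7,0.2,0.4,0,0,0]]])

```text
time_s: 15.1
tcp_pos: [0.4775, -0.0686, 0.0109]
ee_rot: [[-0.0, -0.306, -0.952], [-0.001, -0.952, 0.306], [-1.0, 0.001, 0.0]]
wrist_force: [-0.3, 0.2, 0.5]
gripper_width: 0.799
```

Call:
play_rows(plan=[[[0,0,0,0,0,0],[0,0,0,0,0,0],[0,0,0,0,0,0],[0,0,0,0,0,0]]], hand=0.4)

```text
time_s: 15.6
tcp_pos: [0.4798, -0.0679, 0.014]
ee_rot: [[0.007, -0.305, -0.952], [0.0, -0.952, 0.305], [-1.0, -0.003, -0.007]]
wrist_force: [-1.0, 0.7, 5.2]
gripper_width: 0.573
```

Call:
play_rows(plan=[[[-3,0,0,0,0,0],[-6,0,0,1,0,0],[-7,0,0,2,0,0],[-7,0,0,3,0,0],[-7,0,0,4,0,0]]])

```text
time_s: 16.23
tcp_pos: [0.4776, -0.068, 0.0824]
ee_rot: [[0.004, -0.85, -0.527], [0.001, -0.527, 0.85], [-1.0, -0.003, -0.002]]
wrist_force: [-0.2, 0.1, -3.2]
gripper_width: 0.575
```

Run:
```python
from g import *
go([.481,-.0675,.082],down(-107.6+180))
```

```text
t 16.23 tcp [ 0.4776 -0.068   0.0824] j [ 11.  17. -30.   0. -42.  21.] F [-0.2  0.1 -3.2] w 0.575
  ROW [0.04, -0.31, -0.14, 13.94, 0.02, 0.02]
```

Call:
play_rows(plan=[[[0,0,0,1,0,0],[0,0,0,2,0,0],[0,0,0,3,0,0],[0,0,0,4,0,0],[0,0,0,5,0,0]]])

```text
time_s: 16.85
tcp_pos: [0.4776, -0.068, 0.0821]
ee_rot: [[0.003, -0.95, 0.312], [0.0, 0.312, 0.95], [-1.0, -0.003, 0.001]]
wrist_force: [0.6, -0.2, -3.3]
gripper_width: 0.573
```

Call:
play_rows(plan=[[[0,0,0,1,0,0],[0,0,0,2,0,0],[0,0,0,3,0,0],[0,0,0,4,0,0],[0,0,0,5,0,0]]])

```text
time_s: 17.48
tcp_pos: [0.4776, -0.068, 0.0822]
ee_rot: [[0.003, -0.372, 0.928], [0.0, 0.928, 0.372], [-1.0, -0.001, 0.003]]
wrist_force: [-0.1, 0.4, -3.5]
gripper_width: 0.571
```

Run:
```python
from g import *
go([.480,-.068,.016],down(101))
```

```text
t 17.48 tcp [ 0.4776 -0.068   0.0822] j [ 11.  17. -30.   0. -42. -79.] F [-0.1  0.4 -3.5] w 0.571
  ROW [6.62, -0.08, 0.2, 1.08, 0.02, 0.0]
```

Call:
play_rows(plan=[[[2,0,0,0.6,0,0],[4,0,0,1.1,0,0],[6,0,0,1.1,0,0],[6.8,0,0,1.1,0,0],[6.9,0,0,1.1,0,0]]])

```text
time_s: 18.1
tcp_pos: [0.4789, -0.0679, 0.0137]
ee_rot: [[0.005, -0.194, 0.981], [-0.0, 0.981, 0.194], [-1.0, -0.001, 0.005]]
wrist_force: [-0.3, 0.6, -1.8]
gripper_width: 0.571
```

Call:
play_rows(plan=[[[0,0,0,0,0,0],[0,0,0,0,0,0],[0,0,0,0,0,0]]], hand=0.8)

```text
time_s: 18.48
tcp_pos: [0.4795, -0.068, 0.0143]
ee_rot: [[0.006, -0.194, 0.981], [0.0, 0.981, 0.194], [-1.0, -0.001, 0.006]]
wrist_force: [-0.6, -0.9, 0.2]
gripper_width: 0.779
```

Call:
play_rows(plan=[[[-4,0,0,0,0,0],[-9,0,0,0,0,0],[-15,0,0,0,0,0]]])

```text
time_s: 18.85
tcp_pos: [0.4775, -0.0681, 0.165]
ee_rot: [[0.003, -0.194, 0.981], [-0.0, 0.981, 0.194], [-1.0, -0.001, 0.003]]
wrist_force: [0.6, 0.4, 0.1]
gripper_width: 0.796
```

```bash
cat >> g.py <<'E'
C['C']=((.479,-.0685),191)
E
python3 - <<'E'
from g import *
for s in (1,-1): go(*grasp('C',s,.10),label=s)
E
```

```text
1 t 18.85 tcp [ 0.4775 -0.0681  0.165 ] j [ 11.  11. -24.   0. -55. -90.] F [0.6 0.4 0.1] w 0.796
  ROW [7.99, -0.08, 7.04, -16.6, -0.02, 6.91]
-1 t 18.85 tcp [ 0.4775 -0.0681  0.165 ] j [ 11.  11. -24.   0. -55. -90.] F [0.6 0.4 0.1] w 0.796
  ROW [7.99, -0.08, 7.04, 0.02, 4.52, 0.01]
```

Call:
play_rows(plan=[[[0,0,3,0,0.9,0],[0,0,5,0,1.8,0],[2,0,7,0,2.7,0],[5,0,7,0,3.6,0],[8,0,7,0,4.5,0]]])

```text
time_s: 19.48
tcp_pos: [0.5482, -0.0543, 0.0836]
ee_rot: [[-0.692, -0.194, 0.695], [-0.138, 0.981, 0.137], [-0.709, -0.001, -0.705]]
wrist_force: [0.8, -0.0, -0.4]
gripper_width: 0.798
```

Call:
play_rows(plan=[[[0,0,0,0,0,0]]])

```text
time_s: 19.6
tcp_pos: [0.5446, -0.0541, 0.0747]
ee_rot: [[-0.703, -0.193, 0.685], [-0.138, 0.981, 0.135], [-0.698, 0.001, -0.716]]
wrist_force: [-1.5, -0.7, -0.6]
gripper_width: 0.795
```

Run:
```python
from g import *
for s in (-1,): go(*grasp('C',s,.10),label=s);go(*grasp('C',s,.0),label=s)
p,d=r.capture('scene'); cv2.imwrite('pics/s4.png',cv2.resize(p[110:300,150:430],None,fx=2.8,fy=2.8))
```

```text
-1 t 19.6 tcp [ 0.5446 -0.0541  0.0747] j [ 11.  47.   9.  -0. -98. -90.] F [-1.5 -0.7 -0.6] w 0.795
  ROW [-0.89, -0.16, -0.6, 0.01, -0.07, 0.0]
-1 t 19.6 tcp [ 0.5446 -0.0541  0.0747] j [ 11.  47.   9.  -0. -98. -90.] F [-1.5 -0.7 -0.6] w 0.795
  ROW [9.11, -0.15, -0.47, 0.01, -0.07, 0.0]
```

View pics/s4.png

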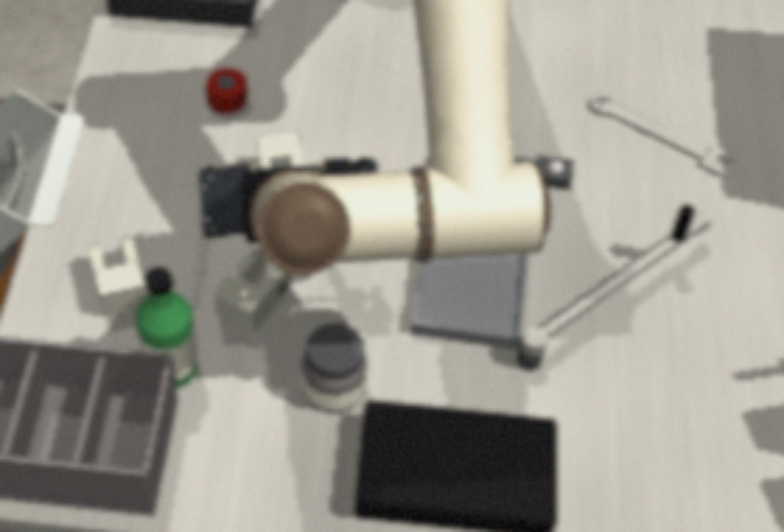

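Call:
play_rows(plan=[[[0,0,0,0,0,0],[0,0,0,0,0,0]]])

```text
time_s: 19.9
tcp_pos: [0.5483, -0.0544, 0.0884]
ee_rot: [[-0.684, -0.194, 0.703], [-0.136, 0.981, 0.138], [-0.717, -0.001, -0.697]]
wrist_force: [0.7, -0.0, -0.0]
gripper_width: 0.802
```

Run:
```python
from g import *
for s in (-1,): go(*grasp('C',s,.0),label=s)
```

```text
-1 t 19.9 tcp [ 0.5483 -0.0544  0.0884] j [ 11.  45.   9.   0. -98. -90.] F [ 0.7 -0.  -0. ] w 0.802
  ROW [10.32, -0.02, -0.03, 0.01, 0.08, 0.02]
```

Call:
play_rows(plan=[[[3,0,0,0,0,0],[6,0,0,0,0,0],[8,0,0,0,0,0],[9.5,0,0,0,0,0],[10.1,0,0,0,0,0]]])

```text
time_s: 20.52
tcp_pos: [0.4777, -0.0683, 0.0136]
ee_rot: [[-0.688, -0.194, 0.699], [-0.137, 0.981, 0.138], [-0.713, -0.001, -0.702]]
wrist_force: [0.4, -0.4, -0.3]
gripper_width: 0.8
```

Call:
play_rows(plan=[[[0,0,0,0,0,0],[0,0,0,0,0,0]]])

```text
time_s: 20.78
tcp_pos: [0.4785, -0.0682, 0.0128]
ee_rot: [[-0.689, -0.194, 0.699], [-0.137, 0.981, 0.138], [-0.712, -0.001, -0.702]]
wrist_force: [0.4, 0.3, 0.3]
gripper_width: 0.798
```

Run:
```python
from g import *
for s in (-1,): go(*grasp('C',s,.0),label=s)
```

```text
-1 t 20.77 tcp [ 0.4785 -0.0682  0.0128] j [ 11.  46.  -5.   0. -84. -90.] F [0.4 0.3 0.3] w 0.798
  ROW [-0.05, -0.04, -0.2, 0.01, 0.04, 0.02]
```

Close, lift, roll.

Call:
play_rows(plan=[[[0,0,0,0,0,0],[0,0,0,0,0,0],[0,0,0,0,0,0],[0,0,0,0,0,0]]], hand=0.4)

```text
time_s: 21.28
tcp_pos: [0.4778, -0.0682, 0.0124]
ee_rot: [[-0.69, -0.194, 0.697], [-0.137, 0.981, 0.137], [-0.711, -0.001, -0.703]]
wrist_force: [0.2, 0.2, -1.1]
gripper_width: 0.575
```

Call:
play_rows(plan=[[[-3,0,-2,0,0,0],[-6,0,-4,0,0,0],[-9,0,-7,0,0,0],[-10,0,-9,0,0,0],[-10,0,-9,0,0,0]]])

```text
time_s: 21.9
tcp_pos: [0.4837, -0.0668, 0.1472]
ee_rot: [[-0.688, -0.194, 0.699], [-0.136, 0.981, 0.138], [-0.713, -0.0, -0.701]]
wrist_force: [0.4, -0.5, -4.3]
gripper_width: 0.575
```

```bash
cat >> g.py <<'E'
O=np.array([.549,.172]); yaw=-3.5
def slot(x,y,sg,zg=.064,h=180+yaw,el=45):
    a=np.radians(yaw); c=O+np.array([[np.cos(a),-np.sin(a)],[np.sin(a),np.cos(a)]])@[x,y]
    R=tilt(h,el,sg); return np.r_[c,zg]+R[:,0]*.019,R
E
python3 - <<'E'
from g import *
go(*slot(-.09,-.01,1,.20,h=191),label='191')
E
```

```text
191 t 21.9 tcp [ 0.4837 -0.0668  0.1472] j [ 11.  37.   0.  -0. -98. -90.] F [ 0.4 -0.5 -4.3] w 0.575
  ROW [-3.32, 23.47, -2.25, -17.99, -0.02, 0.07]
```

Call:
play_rows(plan=[[[-1,3,-0.5,-1,0,0],[-2,7,-1,-2,0,0],[-3.3,12,-2,-3,0,0],[-3.3,17,-2.2,-4,0,0],[-3.3,22,-2.2,-5,0,0]]])

```text
time_s: 22.52
tcp_pos: [0.4474, 0.1518, 0.1836]
ee_rot: [[-0.692, -0.659, 0.295], [-0.137, 0.522, 0.842], [-0.709, 0.542, -0.451]]
wrist_force: [0.1, 0.4, -3.3]
gripper_width: 0.57
```

Call:
play_rows(plan=[[[0,0,0,-1,0,0],[0,0,0,-2,0,0],[0,0,0,-3,0,0],[0,0,0,-4,0,0],[0,0,0,-5,0,0]]])

```text
time_s: 23.15
tcp_pos: [0.4477, 0.1503, 0.1831]
ee_rot: [[-0.693, -0.649, -0.315], [-0.138, -0.31, 0.941], [-0.708, 0.695, 0.125]]
wrist_force: [0.2, -0.2, -4.4]
gripper_width: 0.573
```

Run:
```python
from g import *
go(*slot(-.09,-.01,1,.20),label='')
```

```text
t 23.15 tcp [0.4477 0.1503 0.1831] j [  29.   34.    6.  -13. -105.   -6.] F [ 0.2 -0.2 -4.4] w 0.573
  ROW [-0.31, -0.15, 1.82, -6.91, -0.72, -0.84]
```

Call:
play_rows(plan=[[[0,0,0.4,-1,-0.1,-0.1],[0,0,0.8,-2,-0.2,-0.2],[0,0,1.2,-3,-0.3,-0.3],[-0.2,0,1.6,-4,-0.4,-0.4],[-0.3,-0.1,1.8,-5,-0.5,-0.6]]])

```text
time_s: 23.78
tcp_pos: [0.4448, 0.1682, 0.1868]
ee_rot: [[-0.688, -0.264, -0.677], [-0.007, -0.93, 0.369], [-0.726, 0.258, 0.637]]
wrist_force: [-0.2, -0.2, -3.3]
gripper_width: 0.574
```

Run:
```python
from g import *
go(*slot(-.09,-.01,1,.20),label='')
```

```text
t 23.77 tcp [0.4448 0.1682 0.1868] j [  27.   32.    7.  -19. -104.   43.] F [-0.2 -0.2 -3.3] w 0.574
  ROW [-0.01, -0.03, -0.03, -1.91, -0.21, -0.25]
```

Call:
play_rows(plan=[[[0,0,0,-1,-0.1,-0.1],[0,0,0,-1.9,-0.2,-0.25],[0,0,0,-1.9,-0.2,-0.25],[0,0,0,-1.9,-0.2,-0.25]]])

```text
time_s: 24.28
tcp_pos: [0.4453, 0.168, 0.188]
ee_rot: [[-0.703, -0.067, -0.708], [0.042, -0.998, 0.053], [-0.71, 0.007, 0.704]]
wrist_force: [-0.4, 1.0, -3.5]
gripper_width: 0.568
```

Run:
```python
from g import *
go(*slot(-.09,-.01,1,.20),label='')
go(*slot(-.09,-.01,1,.068),label='dn')
for n in('scene','top'):
  p,d=r.capture(n); cv2.imwrite(f'pics/{n}5.png',cv2.resize(p[90:300,80:400],None,fx=2.5,fy=2.5))
```

```text
t 24.27 tcp [0.4453 0.168  0.188 ] j [  26.   33.    7.  -21. -105.   62.] F [-0.4  1.  -3.5] w 0.568
  ROW [0.12, -0.04, -0.09, -0.06, -0.02, -0.0]
dn t 24.27 tcp [0.4453 0.168  0.188 ] j [  26.   33.    7.  -21. -105.   62.] F [-0.4  1.  -3.5] w 0.568
  ROW [9.49, -0.13, -9.39, -0.06, -0.02, -0.0]
```

View pics/scene5.png

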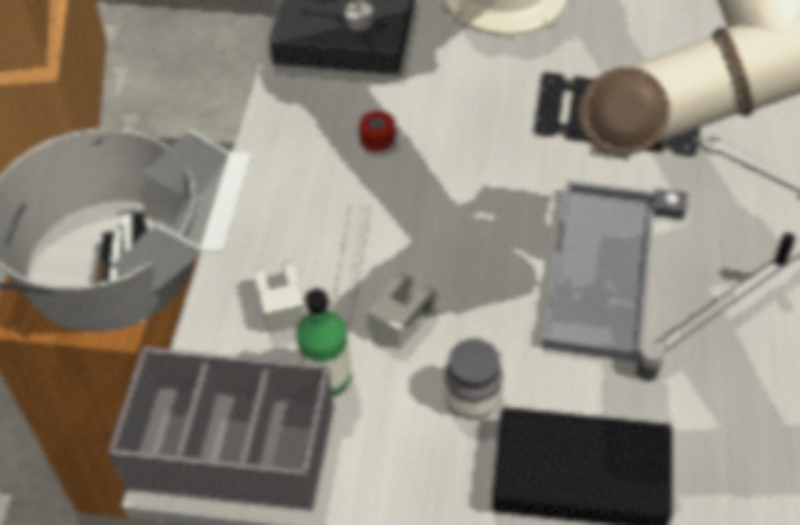

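Call:
play_rows(plan=[[[3,0,-3,0,0,0],[6,0,-6,0,0,0],[8,0,-8,0,0,0],[9,-0.1,-9,0,0,0],[9.5,-0.1,-9.4,0,0,0]]])

```text
time_s: 25.0
tcp_pos: [0.4459, 0.1687, 0.0552]
ee_rot: [[-0.702, -0.065, -0.709], [0.043, -0.998, 0.05], [-0.711, 0.005, 0.703]]
wrist_force: [-0.1, -0.0, -3.1]
gripper_width: 0.571
```

Call:
play_rows(plan=[[[0.1,0,-0.1,0,0,0],[0.2,0,-0.2,0,0,0],[0.3,0,-0.3,0,0,0],[0.4,0,-0.4,0,0,0]]])

```text
time_s: 25.5
tcp_pos: [0.446, 0.1686, 0.0501]
ee_rot: [[-0.701, -0.066, -0.71], [0.044, -0.998, 0.05], [-0.712, 0.004, 0.703]]
wrist_force: [-0.9, 1.1, -3.6]
gripper_width: 0.574
```

Run:
```python
from g import *
go(*slot(-.09,-.01,1,.060),label='dn')
```

```text
dn t 25.5 tcp [0.446  0.1686 0.0501] j [ 26.  42.   1. -20. -90.  68.] F [-0.9  1.1 -3.6] w 0.574
  ROW [0.31, 0.03, -0.19, -0.04, -0.04, 0.0]
```

Call:
play_rows(plan=[[[0.1,0,-0.1,0,0,0],[0.2,0,-0.2,0,0,0],[0.25,0,-0.25,0,0,0],[0.25,0,-0.25,0,0,0]]])

```text
time_s: 26.0
tcp_pos: [0.4459, 0.1685, 0.047]
ee_rot: [[-0.702, -0.065, -0.709], [0.043, -0.998, 0.049], [-0.711, 0.004, 0.703]]
wrist_force: [0.6, -0.0, 1.6]
gripper_width: 0.575
```

Call:
play_rows(plan=[[[0.07,0,-0.07,0,0,0],[0.15,0,-0.15,0,0,0],[0.15,0,-0.15,0,0,0]]])

```text
time_s: 26.38
tcp_pos: [0.446, 0.1684, 0.0468]
ee_rot: [[-0.703, -0.064, -0.709], [0.042, -0.998, 0.048], [-0.71, 0.004, 0.704]]
wrist_force: [1.3, 1.2, 11.0]
gripper_width: 0.572
```

Seated: the force has turned positive. Release and back out along the tool axis.

Call:
play_rows(plan=[[[0,0,0,0,0,0],[0,0,0,0,0,0],[0,0,0,0,0,0]]], hand=0.75)

```text
time_s: 26.75
tcp_pos: [0.4456, 0.1684, 0.0438]
ee_rot: [[-0.702, -0.066, -0.709], [0.043, -0.998, 0.05], [-0.711, 0.005, 0.704]]
wrist_force: [-1.1, -0.7, 0.5]
gripper_width: 0.736
```

Call:
play_rows(plan=[[[-2,0,0,0,0,0],[-5,0,0,0,0,0],[-9,0,0,0,0,0],[-13,0,0,0,0,0],[-18,0,0,0,0,0]]])

```text
time_s: 27.38
tcp_pos: [0.5723, 0.1606, 0.1725]
ee_rot: [[-0.703, -0.066, -0.708], [0.043, -0.998, 0.05], [-0.71, 0.005, 0.705]]
wrist_force: [1.8, -0.3, -0.2]
gripper_width: 0.752
```

Run:
```python
from g import *
go([.6535,-.0755,.16],down(-26.5-90+360-180),label='A')
go([.55,.0,.25],down(63.5),label='mid')
for n in('scene','top'):
  p,d=r.capture(n); cv2.imwrite(f'pics/{n}6.png',cv2.resize(p[90:300,80:400],None,fx=2.5,fy=2.5))
```

```text
A t 27.38 tcp [0.5723 0.1606 0.1725] j [  21.   45.   28.  -19. -114.   63.] F [ 1.8 -0.3 -0.2] w 0.752
  ROW [-5.83, 23.03, -7.81, -14.67, 1.25, 6.04]
mid t 27.38 tcp [0.5723 0.1606 0.1725] j [  21.   45.   28.  -19. -114.   63.] F [ 1.8 -0.3 -0.2] w 0.752
  ROW [-4.61, 16.22, 6.23, -14.67, 1.25, 6.04]
```

View pics/scene6.png

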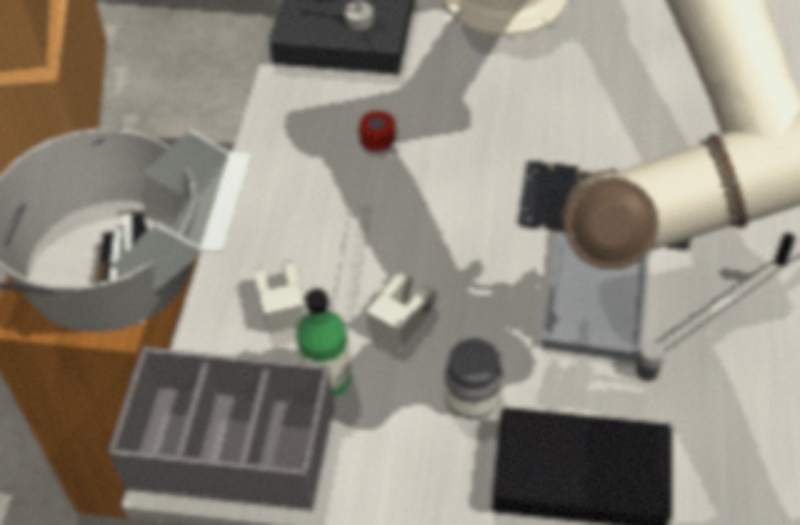

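View pics/top6.png

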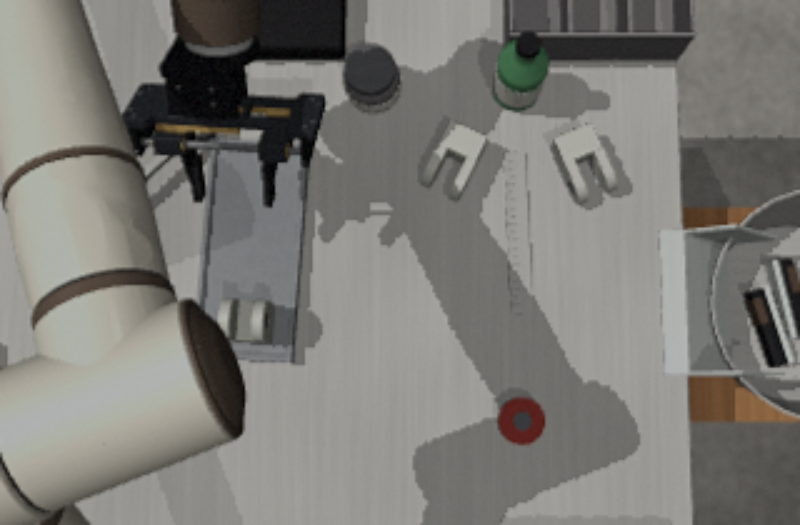

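Run:
```python
from g import *
go([.57,.03,.22],down(-116.5),label='A')
```

```text
A t 27.48 tcp [0.5761 0.1602 0.1748] j [  21.   45.   29.  -19. -114.   63.] F [ 0.7 -0.   1.1] w 0.753
  ROW [-3.41, 13.04, 2.94, 2.15, 4.35, -0.89]
```

Call:
play_rows(plan=[[[-2,2,0,0.4,0.9,-0.2],[-3.4,5,1,0.8,1.8,-0.4],[-3.4,8,2,1.2,2.7,-0.5],[-3.4,11,3,1.6,3.5,-0.7],[-3.4,13,3,2.1,4.3,-0.9]]], hand=0.8)

```text
time_s: 28.1
tcp_pos: [0.5655, 0.0297, 0.2188]
ee_rot: [[-0.011, -0.443, -0.897], [0.006, -0.897, 0.442], [-1.0, -0.0, 0.013]]
wrist_force: [-0.9, -0.3, -0.8]
gripper_width: 0.801
```

Run:
```python
from g import *
go([.6535,-.0755,.14],down(-116.5),label='A')
```

```text
A t 28.1 tcp [0.5655 0.0297 0.2188] j [ 19.  17.  -8.  -1. -66.  45.] F [-0.9 -0.3 -0.8] w 0.801
  ROW [7.71, 5.54, -12.65, 0.02, 0.07, 0.0]
```

Call:
play_rows(plan=[[[2,2,-5,0,0,0],[4,4,-10,0,0,0],[7,5.5,-12.6,0,0,0],[7.7,5.5,-12.6,0,0,0],[7.7,5.5,-12.6,0,0,0]]])

```text
time_s: 28.72
tcp_pos: [0.6529, -0.073, 0.1379]
ee_rot: [[-0.019, -0.439, -0.898], [0.006, -0.898, 0.439], [-1.0, 0.003, 0.02]]
wrist_force: [0.2, -0.2, 1.0]
gripper_width: 0.798
```

Run:
```python
from g import *
go([.6535,-.0755,.013],down(-116.5),label='A')
```

```text
A t 28.73 tcp [ 0.6529 -0.073   0.1379] j [  7.  29.  -0.  -1. -62.  57.] F [ 0.2 -0.2  1. ] w 0.798
  ROW [12.49, 0.16, -0.42, 0.04, 0.12, -0.02]
```

Call:
play_rows(plan=[[[4,0.2,-0.1,0,0.1,0],[8,0.2,-0.1,0,0.1,0],[11,0.2,-0.1,0,0.1,0],[12.5,0.2,-0.1,0,0.1,0],[12.5,0.2,-0.1,0,0.1,0]]])

```text
time_s: 29.35
tcp_pos: [0.6517, -0.0741, 0.0141]
ee_rot: [[-0.002, -0.438, -0.899], [-0.002, -0.899, 0.438], [-1.0, 0.002, 0.001]]
wrist_force: [1.0, 1.1, 0.4]
gripper_width: 0.794
```

Call:
play_rows(plan=[[[0,0,0,0,0,0],[0,0,0,0,0,0],[0,0,0,0,0,0],[0,0,0,0,0,0]]], hand=0.4)

```text
time_s: 29.85
tcp_pos: [0.6523, -0.0748, 0.015]
ee_rot: [[-0.0, -0.439, -0.898], [-0.002, -0.898, 0.439], [-1.0, 0.001, -0.001]]
wrist_force: [-0.7, -0.8, 5.9]
gripper_width: 0.574
```

Call:
play_rows(plan=[[[-3,0,0,0,0,0],[-6,0,0,1,0,0],[-8,0,3,2,0,0],[-8,0,7,3,0,0],[-8,0,12,4,0,0]]])

```text
time_s: 30.48
tcp_pos: [0.5426, -0.0216, 0.0931]
ee_rot: [[-0.002, -0.917, -0.399], [-0.001, -0.399, 0.917], [-1.0, 0.003, 0.0]]
wrist_force: [-0.3, 1.5, -3.1]
gripper_width: 0.573
```

Run:
```python
from g import *
go([.480,-.068,.09],down(101))
```

```text
t 30.48 tcp [ 0.5426 -0.0216  0.0931] j [ 15.  22. -21.   0. -48.   9.] F [-0.3  1.5 -3.1] w 0.573
  ROW [0.33, 7.59, -1.76, 10.25, -0.01, -0.01]
```

Call:
play_rows(plan=[[[0,2,-0.5,1,0,0],[0,4,-1,2,0,0],[0,6,-1.5,3,0,0],[0,7.6,-1.8,4,0,0],[0,7.6,-1.8,5,0,0]]])

```text
time_s: 31.1
tcp_pos: [0.4796, -0.0698, 0.0932]
ee_rot: [[-0.004, -0.895, 0.446], [-0.001, 0.446, 0.895], [-1.0, 0.003, -0.003]]
wrist_force: [-0.1, 0.3, -3.0]
gripper_width: 0.573
```

Call:
play_rows(plan=[[[0,0,0,1,0,0],[0,0,0,2,0,0],[0,0,0,3,0,0],[0,0,0,4,0,0],[0,0,0,5.2,0,0]]])

```text
time_s: 31.72
tcp_pos: [0.481, -0.0692, 0.0933]
ee_rot: [[-0.003, -0.221, 0.975], [-0.001, 0.975, 0.221], [-1.0, -0.0, -0.003]]
wrist_force: [-0.4, -0.7, -3.2]
gripper_width: 0.574
```

Call:
play_rows(plan=[[[2,0,0,0,0,0],[5,0,0,0,0,0],[7,0,0,0,0,0],[7.7,0,0,0,0,0],[7.8,0,0,0,0,0]]])

```text
time_s: 32.35
tcp_pos: [0.4816, -0.0693, 0.0158]
ee_rot: [[-0.002, -0.228, 0.974], [-0.002, 0.974, 0.228], [-1.0, -0.001, -0.003]]
wrist_force: [0.4, 0.4, -2.1]
gripper_width: 0.574
```

Run:
```python
from g import *
go([.480,-.068,.015],down(101))
```

```text
t 32.35 tcp [ 0.4816 -0.0693  0.0158] j [ 11.  24. -33.   0. -33. -88.] F [ 0.4  0.4 -2.1] w 0.574
  ROW [0.08, 0.17, -0.13, 0.22, -0.01, 0.01]
```

Call:
play_rows(plan=[[[0.1,0,0,0,0,0],[0.1,0,0,0,0,0],[0.1,0,0,0,0,0]]], hand=0.8)

```text
time_s: 32.72
tcp_pos: [0.4824, -0.0692, 0.0158]
ee_rot: [[0.0, -0.228, 0.974], [-0.001, 0.974, 0.228], [-1.0, -0.001, -0.0]]
wrist_force: [-0.6, -0.1, -0.3]
gripper_width: 0.775
```

Call:
play_rows(plan=[[[-4,0,0,0,0,0],[-9,0,0,0,0,0],[-15,0,0,0,0,0]]])

```text
time_s: 33.1
tcp_pos: [0.4813, -0.0692, 0.1664]
ee_rot: [[-0.003, -0.228, 0.974], [-0.002, 0.974, 0.228], [-1.0, -0.001, -0.003]]
wrist_force: [0.3, 0.1, 0.2]
gripper_width: 0.799
```

```bash
cat >> g.py <<'E'
C['A']=((.480,-.0695),193)
E
python3 - <<'E'
from g import *
go(*grasp('A',-1,.10))
E
```

```text
t 33.1 tcp [ 0.4813 -0.0692  0.1664] j [ 11.  12. -23.   0. -55. -88.] F [0.3 0.1 0.2] w 0.799
  ROW [8.1, -0.02, 6.82, 0.01, 4.48, 0.01]
```

Call:
play_rows(plan=[[[0,0,3,0,0.9,0],[0,0,5,0,1.8,0],[2,0,6.8,0,2.7,0],[5,0,6.8,0,3.6,0],[8,0,6.8,0,4.5,0]]])

```text
time_s: 33.72
tcp_pos: [0.549, -0.0535, 0.0847]
ee_rot: [[-0.691, -0.228, 0.686], [-0.163, 0.974, 0.16], [-0.704, -0.001, -0.71]]
wrist_force: [0.2, -0.0, 0.5]
gripper_width: 0.801
```

Call:
play_rows(plan=[[[0,0,0,0,0,0],[0,0,0,0,0,0],[0,0,0,0,0,0]]])

```text
time_s: 34.1
tcp_pos: [0.5492, -0.0537, 0.0891]
ee_rot: [[-0.684, -0.228, 0.693], [-0.162, 0.974, 0.161], [-0.712, -0.002, -0.702]]
wrist_force: [-0.1, 0.8, 0.5]
gripper_width: 0.801
```

Run:
```python
from g import *
go(*grasp('A',-1,0))
```

```text
t 34.1 tcp [ 0.5492 -0.0537  0.0891] j [ 12.  45.   9.   1. -98. -89.] F [-0.1  0.8  0.5] w 0.801
  ROW [10.39, 0.06, 0.08, 0.01, 0.04, 0.02]
```

Call:
play_rows(plan=[[[3,0,0,0,0,0],[6,0,0,0,0,0],[8,0,0,0,0,0],[9.5,0,0,0,0,0],[10.1,0,0,0,0,0]]])

```text
time_s: 34.72
tcp_pos: [0.4787, -0.0701, 0.0153]
ee_rot: [[-0.687, -0.228, 0.69], [-0.162, 0.974, 0.161], [-0.708, -0.001, -0.706]]
wrist_force: [-0.2, -0.1, 0.4]
gripper_width: 0.803
```

Call:
play_rows(plan=[[[0,0,0,0,0,0],[0,0,0,0,0,0]]])

```text
time_s: 34.98
tcp_pos: [0.4793, -0.0699, 0.0141]
ee_rot: [[-0.688, -0.228, 0.689], [-0.162, 0.974, 0.161], [-0.707, -0.001, -0.707]]
wrist_force: [0.4, -0.1, 0.2]
gripper_width: 0.803
```

Call:
play_rows(plan=[[[0,0,0,0,0,0],[0,0,0,0,0,0],[0,0,0,0,0,0],[0,0,0,0,0,0]]], hand=0.4)

```text
time_s: 35.48
tcp_pos: [0.4785, -0.07, 0.0136]
ee_rot: [[-0.689, -0.228, 0.687], [-0.162, 0.974, 0.16], [-0.706, -0.001, -0.708]]
wrist_force: [0.4, 0.4, -0.3]
gripper_width: 0.571
```

Call:
play_rows(plan=[[[-3,0,-2,0,0,0],[-6,0,-4,0,0,0],[-9,0,-7,0,0,0],[-10,0,-9,0,0,0],[-10,0,-9,0,0,0]]])

```text
time_s: 36.1
tcp_pos: [0.4853, -0.0681, 0.1484]
ee_rot: [[-0.688, -0.227, 0.69], [-0.161, 0.974, 0.161], [-0.708, -0.001, -0.706]]
wrist_force: [0.4, -0.2, -4.3]
gripper_width: 0.572
```

Run:
```python
from g import *
go(*slot(-.025,-.01,1,.20,h=193))
```

```text
t 36.1 tcp [ 0.4853 -0.0681  0.1484] j [ 12.  37.   0.   1. -98. -89.] F [ 0.4 -0.2 -4.3] w 0.572
  ROW [-8.1, 21.7, 2.7, -17.99, -0.02, 0.01]
```

Call:
play_rows(plan=[[[-2,3,0.5,-1,0,0],[-4,7,1,-2,0,0],[-6,12,2,-3,0,0],[-8,17,2.7,-4,0,0],[-8,21.7,2.7,-5,0,0]]])

```text
time_s: 36.72
tcp_pos: [0.5098, 0.1623, 0.1826]
ee_rot: [[-0.691, -0.674, 0.263], [-0.162, 0.499, 0.851], [-0.705, 0.545, -0.454]]
wrist_force: [0.2, 0.3, -3.4]
gripper_width: 0.569
```

Call:
play_rows(plan=[[[0,0,0,-1,0,0],[0,0,0,-2,0,0],[0,0,0,-3,0,0],[0,0,0,-4,0,0],[0,0,0,-5,0,0]]])

```text
time_s: 37.35
tcp_pos: [0.5089, 0.1602, 0.1824]
ee_rot: [[-0.693, -0.633, -0.346], [-0.163, -0.331, 0.93], [-0.703, 0.7, 0.126]]
wrist_force: [-0.6, -0.6, -2.9]
gripper_width: 0.573
```

Run:
```python
from g import *
go(*slot(-.025,-.01,1,.20),label='')
```

```text
t 37.35 tcp [0.5089 0.1602 0.1824] j [  28.   40.   16.  -11. -110.   -5.] F [-0.6 -0.6 -2.9] w 0.573
  ROW [-0.44, 0.08, 0.4, -6.77, -0.78, -0.99]
```

Call:
play_rows(plan=[[[0,0,0.4,-1,-0.1,-0.1],[0,0,0.4,-2,-0.2,-0.3],[0,0,0.4,-3,-0.3,-0.4],[-0.4,0,0.4,-4,-0.4,-0.6],[-0.4,0,0.4,-5,-0.5,-0.7]]])

```text
time_s: 37.98
tcp_pos: [0.5105, 0.1645, 0.1863]
ee_rot: [[-0.683, -0.24, -0.69], [-0.019, -0.938, 0.345], [-0.73, 0.249, 0.636]]
wrist_force: [0.8, 0.2, -3.4]
gripper_width: 0.568
```

Run:
```python
from g import *
go(*slot(-.025,-.01,1,.20),label='')
```

```text
t 37.98 tcp [0.5105 0.1645 0.1863] j [  25.   38.   17.  -17. -109.   45.] F [ 0.8  0.2 -3.4] w 0.568
  ROW [0.01, 0.03, 0.04, -1.77, -0.25, -0.31]
```

Call:
play_rows(plan=[[[0,0,0,-1,-0.1,-0.1],[0,0,0,-1.75,-0.2,-0.3],[0,0,0,-1.75,-0.2,-0.3],[0,0,0,-1.75,-0.2,-0.3]]])

```text
time_s: 38.48
tcp_pos: [0.5107, 0.1646, 0.1872]
ee_rot: [[-0.698, -0.064, -0.713], [0.037, -0.998, 0.054], [-0.715, 0.011, 0.699]]
wrist_force: [-0.4, 0.5, -3.3]
gripper_width: 0.572
```

Run:
```python
from g import *
go(*slot(-.025,-.01,1,.068),label='')
```

```text
t 38.48 tcp [0.5107 0.1646 0.1872] j [  24.   38.   18.  -19. -109.   63.] F [-0.4  0.5 -3.3] w 0.572
  ROW [9.52, -0.11, -9.23, -0.06, -0.06, -0.03]
```

Call:
play_rows(plan=[[[3,0,-3,0,0,0],[6,0,-6,0,0,0],[8,0,-8,0,0,0],[9,-0.1,-8.9,0,-0.1,0],[9.4,-0.1,-9.2,0,-0.1,0]]])

```text
time_s: 39.1
tcp_pos: [0.5114, 0.1648, 0.056]
ee_rot: [[-0.71, -0.063, -0.701], [0.038, -0.998, 0.051], [-0.703, 0.009, 0.711]]
wrist_force: [0.2, 0.2, -2.8]
gripper_width: 0.57
```

Call:
play_rows(plan=[[[0.2,0,-0.2,0,0,0],[0.35,0,-0.35,0,0,0],[0.45,0,-0.45,0,0,0],[0.45,0,-0.45,0,0,0]]])

```text
time_s: 39.6
tcp_pos: [0.5115, 0.1646, 0.0509]
ee_rot: [[-0.709, -0.063, -0.702], [0.039, -0.998, 0.05], [-0.704, 0.008, 0.71]]
wrist_force: [0.1, 0.5, -4.1]
gripper_width: 0.574
```

Call:
play_rows(plan=[[[0.1,0,-0.1,0,0,0],[0.2,0,-0.2,0,0,0],[0.2,0,-0.2,0,0,0]]])

```text
time_s: 39.98
tcp_pos: [0.5113, 0.1645, 0.0475]
ee_rot: [[-0.71, -0.063, -0.702], [0.039, -0.998, 0.05], [-0.704, 0.008, 0.711]]
wrist_force: [0.5, -0.1, -4.0]
gripper_width: 0.573
```

Call:
play_rows(plan=[[[0.1,0,-0.1,0,0,0],[0.15,0,-0.15,0,0,0],[0.15,0,-0.15,0,0,0]]])

```text
time_s: 40.35
tcp_pos: [0.5113, 0.1645, 0.0457]
ee_rot: [[-0.709, -0.063, -0.702], [0.039, -0.998, 0.05], [-0.704, 0.008, 0.71]]
wrist_force: [0.1, 0.0, -2.3]
gripper_width: 0.574
```

Call:
play_rows(plan=[[[0.05,0,-0.05,0,0,0],[0.1,0,-0.1,0,0,0],[0.1,0,-0.1,0,0,0]]])

```text
time_s: 40.72
tcp_pos: [0.5113, 0.1645, 0.0455]
ee_rot: [[-0.71, -0.062, -0.702], [0.039, -0.998, 0.049], [-0.703, 0.008, 0.711]]
wrist_force: [-0.8, 1.3, 5.0]
gripper_width: 0.573
```

Call:
play_rows(plan=[[[0,0,0,0,0,0],[0,0,0,0,0,0],[0,0,0,0,0,0]]], hand=0.75)

```text
time_s: 41.1
tcp_pos: [0.5113, 0.1645, 0.0438]
ee_rot: [[-0.71, -0.063, -0.702], [0.039, -0.998, 0.05], [-0.704, 0.008, 0.711]]
wrist_force: [-0.1, 0.1, -0.9]
gripper_width: 0.733
```

Call:
play_rows(plan=[[[-2,0,0,0,0,0],[-5,0,0,0,0,0],[-9,0,0,0,0,0],[-13,0,0,0,0,0],[-18,0,0,0,0,0]]])

```text
time_s: 41.72
tcp_pos: [0.6393, 0.1575, 0.1714]
ee_rot: [[-0.711, -0.063, -0.701], [0.039, -0.998, 0.05], [-0.703, 0.009, 0.712]]
wrist_force: [1.2, 0.7, 0.3]
gripper_width: 0.75
```

Run:
```python
from g import *
go([.58,.0,.25],down(-90),label='mid')
p,d=r.capture('top'); cv2.imwrite('pics/top7.png',cv2.resize(p[90:300,80:400],None,fx=2.5,fy=2.5))
```

```text
mid t 41.73 tcp [0.6393 0.1575 0.1714] j [  20.   52.   43.  -19. -122.   62.] F [1.2 0.7 0.3] w 0.75
  ROW [-1.92, 16.16, 8.96, -0.36, 4.54, 0.1]
```

View pics/top7.png

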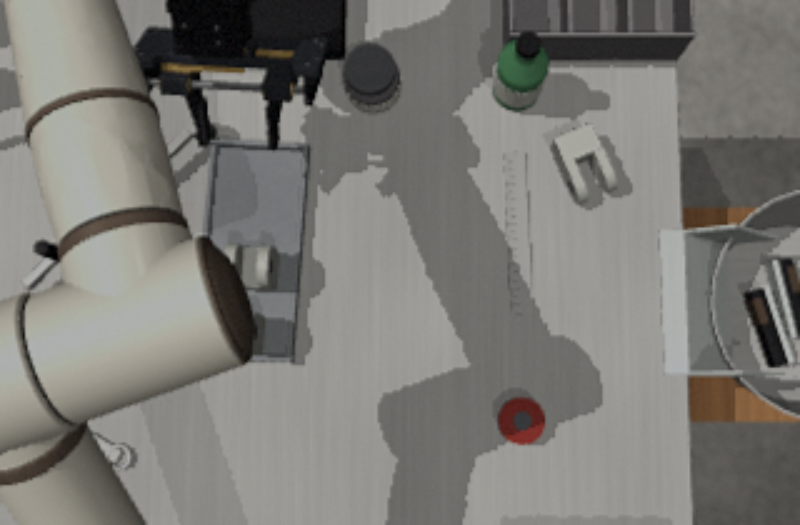

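Call:
play_rows(plan=[[[-1,3,2,0,0.9,0],[-2,6,4,-0.1,1.8,0],[-2,10,6,-0.2,2.7,0],[-2,13,8,-0.3,3.6,0],[-2,16,9,-0.36,4.5,0.1]]], hand=0.8)

```text
time_s: 42.4
tcp_pos: [0.5797, 0.0003, 0.252]
ee_rot: [[0.004, 0.0, -1.0], [0.0, -1.0, -0.0], [-1.0, -0.0, -0.004]]
wrist_force: [0.4, -1.1, 0.7]
gripper_width: 0.798
```

Call:
play_rows(plan=[[[0,0,0,0,0,0],[0,0,0,0,0,0]]])

```text
time_s: 42.65
tcp_pos: [0.58, 0.0016, 0.2506]
ee_rot: [[-0.004, -0.0, -1.0], [0.001, -1.0, 0.0], [-1.0, -0.0, 0.004]]
wrist_force: [0.2, 0.5, -0.7]
gripper_width: 0.805
```

Run:
```python
from g import *
go([.650,-.233,.22],down(-67.5),label='B')
p,d=r.capture('top'); P=pts('top',d); z=P[...,2]
print('cap z',z[z<.9].max())
h=np.clip(z*255/.8,0,255).astype(np.uint8); cv2.imwrite('pics/h8.png',cv2.resize(cv2.applyColorMap(h,cv2.COLORMAP_JET),(800,600)))
cv2.imwrite('pics/t8.png',cv2.resize(p,(800,600)))
for v in range(100,300,16): print(v,np.round(z[v,200:340:10],2))
```

```text
B t 42.65 tcp [0.58   0.0016 0.2506] j [ 16.  17.  -3.  -0. -70.  74.] F [ 0.2  0.5 -0.7] w 0.805
  ROW [3.02, 23.46, -7.02, -2.25, 0.02, 0.01]
cap z 0.7284105002118897
100 [ 0.61  0.62  0.62  0.61  0.61  0.    0.   -0.    0.    0.    0.    0.01
 -0.    0.07]
116 [ 0.62  0.62  0.62  0.62  0.61  0.    0.    0.    0.11  0.13  0.   -0.
  0.   -0.  ]
132 [ 0.61  0.61  0.61  0.61  0.59  0.   -0.   -0.   -0.    0.01 -0.   -0.
  0.    0.  ]
148 [ 0.57  0.57  0.55  0.55  0.52  0.34  0.36  0.36  0.   -0.    0.01  0.05
  0.05  0.  ]
164 [ 0.34  0.34 -0.01 -0.   -0.    0.34  0.36  0.36 -0.    0.01 -0.    0.05
  0.01 -0.  ]
180 [ 0.02 -0.   -0.   -0.    0.   -0.    0.   -0.   -0.    0.    0.    0.
  0.   -0.  ]
196 [-0.    0.   -0.   -0.   -0.   -0.   -0.   -0.    0.    0.   -0.01 -0.
  0.    0.  ]
212 [-0.  0. -0. -0.  0.  0. -0. -0.  0.  0.  0.  0. -0. -0.]
228 [ 0.  0. -0.  0. -0. -0.  0.  0. -0. -0. -0.  0. -0. -0.]
244 [-0. -0.  0.  0.  0. -0. -0. -0.  0. -0. -0.  0. -0.  0.]
260 [ 0.    0.   -0.   -0.   -0.   -0.    0.   -0.    0.03  0.03 -0.   -0.
  0.    0.  ]
276 [-0.    0.   -0.01 -0.    0.   -0.   -0.   -0.    0.    0.    1.2  -0.
 -0.   -0.  ]
292 [-0.01 -0.01  0.    0.   -0.   -0.    0.    0.   -0.   -0.    0.   -0.01
 -0.    0.  ]
```

View pics/t8.png

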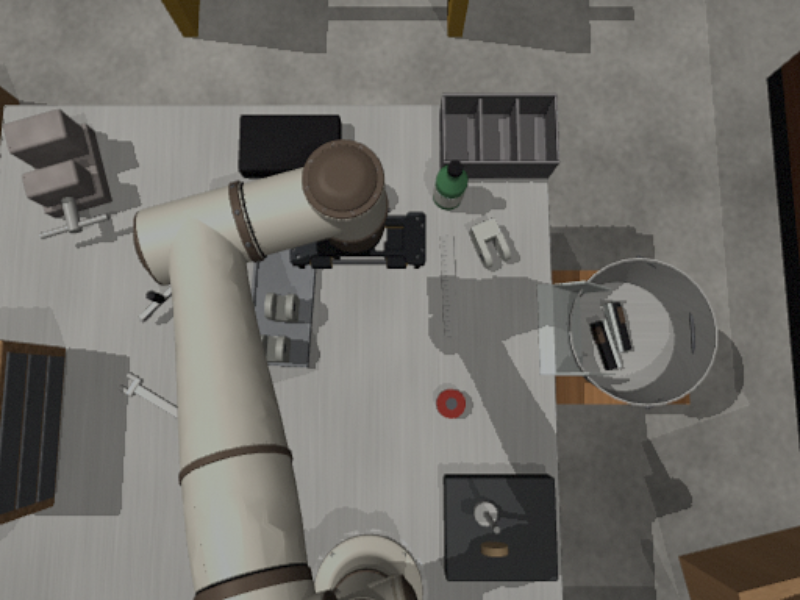

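Call:
play_rows(plan=[[[0,5,-1.5,-0.5,0,0],[1,10,-3,-1,0,0],[2,16,-5,-1.5,0,0],[3,21,-6.5,-2,0,0],[3,23.4,-7,-2.25,0,0]]])

```text
time_s: 43.32
tcp_pos: [0.651, -0.2349, 0.2159]
ee_rot: [[-0.009, 0.382, -0.924], [0.001, -0.924, -0.382], [-1.0, -0.005, 0.008]]
wrist_force: [-0.4, 0.2, -0.2]
gripper_width: 0.796
```

Run:
```python
from g import *
go([.650,-.233,.14],down(-67.5),label='B')
```

```text
B t 43.33 tcp [ 0.651  -0.2349  0.2159] j [ -6.  29.  11.   0. -72. 119.] F [-0.4  0.2 -0.2] w 0.796
  ROW [7.59, -0.18, -0.05, -0.0, 0.05, 0.03]
```

Call:
play_rows(plan=[[[3,-0.1,0,0,0,0],[7.5,-0.1,0,0,0,0],[12,-0.1,0,0,0,0],[16,-0.1,0,0,0,0],[18,-0.1,0,0,0,0]]])

```text
time_s: 43.95
tcp_pos: [0.6481, -0.2309, 0.0348]
ee_rot: [[-0.011, 0.383, -0.924], [0.001, -0.924, -0.383], [-1.0, -0.005, 0.009]]
wrist_force: [-0.6, -0.9, 0.3]
gripper_width: 0.802
```

Run:
```python
from g import *
go([.650,-.233,.0135],down(-67.5),label='B')
```

```text
B t 43.95 tcp [ 0.6481 -0.2309  0.0348] j [ -6.  38.  -1.  -0. -51. 119.] F [-0.6 -0.9  0.3] w 0.802
  ROW [2.13, 0.28, -0.12, -0.0, 0.05, 0.03]
```

Call:
play_rows(plan=[[[1,0.1,0,0,0,0],[2.1,0.1,0,0,0,0],[2.1,0.1,0,0,0,0]]])

```text
time_s: 44.32
tcp_pos: [0.6489, -0.2324, 0.0181]
ee_rot: [[-0.006, 0.382, -0.924], [0.0, -0.924, -0.383], [-1.0, -0.002, 0.005]]
wrist_force: [0.7, -0.6, -0.1]
gripper_width: 0.798
```

Call:
play_rows(plan=[[[0,0,0,0,0,0],[0,0,0,0,0,0],[0,0,0,0,0,0],[0,0,0,0,0,0]]], hand=0.4)

```text
time_s: 44.82
tcp_pos: [0.6494, -0.2328, 0.0198]
ee_rot: [[-0.003, 0.383, -0.924], [-0.001, -0.924, -0.383], [-1.0, -0.001, 0.003]]
wrist_force: [-0.1, -0.8, 2.1]
gripper_width: 0.571
```

Call:
play_rows(plan=[[[-4,0,0,0,0,0],[-8,0,0,0,0,0],[-12,0,3,1,0,0],[-12,0,6,2,0,0],[-12,0,10,3,0,0]]])

```text
time_s: 45.45
tcp_pos: [0.5557, -0.2702, 0.1387]
ee_rot: [[-0.005, -0.136, -0.991], [0.001, -0.991, 0.136], [-1.0, -0.001, 0.006]]
wrist_force: [0.1, 0.5, -3.8]
gripper_width: 0.572
```

Run:
```python
from g import *
go([.480,-.068,.13],down(101))
```

```text
t 45.45 tcp [ 0.5557 -0.2702  0.1387] j [-11.  25.  -7.  -0. -58.  93.] F [ 0.1  0.5 -3.8] w 0.572
  ROW [0.93, -19.0, 10.25, 16.12, 0.01, -0.04]
```

Call:
play_rows(plan=[[[0,-4,2,1,0,0],[0,-8,4,2,0,0],[0,-12,6,3,0,0],[0.5,-16,8,4,0,0],[0.9,-19,10.2,5,0,0]]])

```text
time_s: 46.08
tcp_pos: [0.4791, -0.0674, 0.1298]
ee_rot: [[-0.006, -0.847, -0.532], [0.001, -0.532, 0.847], [-1.0, 0.005, 0.004]]
wrist_force: [0.7, -0.2, -4.0]
gripper_width: 0.571
```

Call:
play_rows(plan=[[[0,0,0,1,0,0],[0,0,0,2,0,0],[0,0,0,3,0,0],[0,0,0,4,0,0],[0,0,0,5,0,0]]])

```text
time_s: 46.7
tcp_pos: [0.4795, -0.0689, 0.1298]
ee_rot: [[-0.007, -0.952, 0.307], [0.001, 0.307, 0.952], [-1.0, 0.007, -0.002]]
wrist_force: [-0.4, -0.5, -3.3]
gripper_width: 0.579
```

Call:
play_rows(plan=[[[0,0,0,1,0,0],[0,0,0,2,0,0],[0,0,0,3,0,0],[0,0,0,4,0,0],[0,0,0,5,0,0]]])

```text
time_s: 47.32
tcp_pos: [0.4796, -0.0689, 0.1298]
ee_rot: [[-0.007, -0.377, 0.926], [0.001, 0.926, 0.377], [-1.0, 0.003, -0.006]]
wrist_force: [0.2, -0.6, -2.8]
gripper_width: 0.575
```

Run:
```python
from g import *
go([.480,-.068,.0195],down(101))
```

```text
t 47.33 tcp [ 0.4796 -0.0689  0.1298] j [ 11.  14. -26.  -0. -50. -79.] F [ 0.2 -0.6 -2.8] w 0.575
  ROW [11.03, 0.04, 0.13, 1.11, -0.04, -0.01]
```

Call:
play_rows(plan=[[[3,0,0.1,0.6,0,0],[6,0,0.1,1.1,0,0],[9,0,0.1,1.1,0,0],[10.6,0,0.1,1.1,0,0],[11,0,0.1,1.1,0,0]]])

```text
time_s: 47.95
tcp_pos: [0.4786, -0.0688, 0.0198]
ee_rot: [[-0.011, -0.199, 0.98], [-0.001, 0.98, 0.199], [-1.0, 0.001, -0.011]]
wrist_force: [-9.1, 4.9, 19.6]
gripper_width: 0.573
```

Call:
play_rows(plan=[[[0,0,0,0,0,0],[0,0,0,0,0,0]]])

```text
time_s: 48.2
tcp_pos: [0.4815, -0.0685, 0.021]
ee_rot: [[-0.003, -0.199, 0.98], [0.0, 0.98, 0.199], [-1.0, 0.001, -0.003]]
wrist_force: [0.3, -0.1, -2.5]
gripper_width: 0.571
```

Call:
play_rows(plan=[[[0.1,0,0,0,0,0],[0.1,0,0,0,0,0],[0.1,0,0,0,0,0]]], hand=0.8)

```text
time_s: 48.58
tcp_pos: [0.4814, -0.0686, 0.0199]
ee_rot: [[-0.004, -0.199, 0.98], [0.0, 0.98, 0.199], [-1.0, 0.001, -0.004]]
wrist_force: [-0.4, 0.3, -0.0]
gripper_width: 0.774
```

Call:
play_rows(plan=[[[-4,0,0,0,0,0],[-9,0,0,0,0,0],[-15,0,0,0,0,0]]])

```text
time_s: 48.95
tcp_pos: [0.481, -0.0688, 0.1707]
ee_rot: [[-0.007, -0.199, 0.98], [-0.0, 0.98, 0.199], [-1.0, 0.001, -0.006]]
wrist_force: [1.4, -0.2, -0.2]
gripper_width: 0.8
```

```bash
cat >> g.py <<'E'
C['B']=((.481,-.0687),191.5)
E
python3 - <<'E'
from g import *
go(*grasp('B',-1,.10))
E
```

```text
t 48.95 tcp [ 0.481  -0.0688  0.1707] j [ 11.  11. -23.  -0. -56. -90.] F [ 1.4 -0.2 -0.2] w 0.8
  ROW [8.49, -0.0, 6.98, 0.0, 4.46, -0.01]
```

Call:
play_rows(plan=[[[0,0,3,0,0.9,0],[0,0,5,0,1.8,0],[2,0,7,0,2.7,0],[5,0,7,0,3.6,0],[8.4,0,7,0,4.5,0]]])

```text
time_s: 49.58
tcp_pos: [0.551, -0.0546, 0.0848]
ee_rot: [[-0.698, -0.2, 0.688], [-0.142, 0.98, 0.141], [-0.702, 0.001, -0.712]]
wrist_force: [0.1, 0.4, -0.8]
gripper_width: 0.798
```

Call:
play_rows(plan=[[[0,0,0,0,0,0],[0,0,0,0,0,0],[0,0,0,0,0,0]]])

```text
time_s: 49.95
tcp_pos: [0.5512, -0.0548, 0.0898]
ee_rot: [[-0.69, -0.2, 0.696], [-0.14, 0.98, 0.142], [-0.71, 0.0, -0.704]]
wrist_force: [0.1, -0.0, 0.6]
gripper_width: 0.798
```

Run:
```python
from g import *
go(*grasp('B',-1,0))
```

```text
t 49.95 tcp [ 0.5512 -0.0548  0.0898] j [ 11.  46.  10.   0. -99. -90.] F [ 0.1 -0.   0.6] w 0.798
  ROW [10.48, 0.04, 0.1, 0.0, 0.03, 0.0]
```

Call:
play_rows(plan=[[[3,0,0,0,0,0],[6,0,0,0,0,0],[8,0,0,0,0,0],[9.5,0,0,0,0,0],[10.2,0,0,0,0,0]]])

```text
time_s: 50.58
tcp_pos: [0.4793, -0.0691, 0.0152]
ee_rot: [[-0.693, -0.199, 0.693], [-0.14, 0.98, 0.141], [-0.707, 0.001, -0.707]]
wrist_force: [-1.1, 0.1, 0.2]
gripper_width: 0.798
```

Call:
play_rows(plan=[[[0,0,0,0,0,0],[0,0,0,0,0,0]]])

```text
time_s: 50.82
tcp_pos: [0.4798, -0.069, 0.0139]
ee_rot: [[-0.695, -0.199, 0.691], [-0.141, 0.98, 0.141], [-0.705, 0.001, -0.709]]
wrist_force: [0.4, 1.1, -0.6]
gripper_width: 0.797
```

Call:
play_rows(plan=[[[0,0,0,0,0,0],[0,0,0,0,0,0],[0,0,0,0,0,0],[0,0,0,0,0,0]]], hand=0.4)

```text
time_s: 51.32
tcp_pos: [0.4791, -0.069, 0.0134]
ee_rot: [[-0.696, -0.199, 0.69], [-0.141, 0.98, 0.141], [-0.704, 0.001, -0.71]]
wrist_force: [-0.1, 0.8, -0.3]
gripper_width: 0.569
```

Call:
play_rows(plan=[[[-3,0,-2,0,0,0],[-6,0,-4,0,0,0],[-9,0,-7,0,0,0],[-10,0,-9,0,0,0],[-10,0,-9,0,0,0]]])

```text
time_s: 51.95
tcp_pos: [0.4863, -0.0675, 0.1483]
ee_rot: [[-0.694, -0.199, 0.692], [-0.14, 0.98, 0.141], [-0.706, 0.001, -0.708]]
wrist_force: [0.4, 0.1, -3.9]
gripper_width: 0.572
```

Run:
```python
from g import *
go(*slot(.04,-.01,1,.20,h=191))
```

```text
t 51.95 tcp [ 0.4863 -0.0675  0.1483] j [ 11.  37.   1.   0. -99. -90.] F [ 0.4  0.1 -3.9] w 0.572
  ROW [-12.01, 20.25, 6.6, -17.96, -0.04, -0.01]
```

Call:
play_rows(plan=[[[-2,3,1,-1,0,0],[-5,6,3,-2,0,0],[-8,11,5,-3,0,0],[-12,15,6.6,-4,0,0],[-12,20.2,6.6,-5,0,0]]])

```text
time_s: 52.58
tcp_pos: [0.5767, 0.1579, 0.1824]
ee_rot: [[-0.697, -0.657, 0.288], [-0.14, 0.519, 0.843], [-0.703, 0.548, -0.453]]
wrist_force: [-0.4, 0.4, -4.1]
gripper_width: 0.573
```

Call:
play_rows(plan=[[[0,0,0,-1,0,0],[0,0,0,-2,0,0],[0,0,0,-3,0,0],[0,0,0,-4,0,0],[0,0,0,-5,0,0]]])

```text
time_s: 53.2
tcp_pos: [0.5745, 0.1565, 0.1825]
ee_rot: [[-0.699, -0.64, -0.318], [-0.141, -0.313, 0.939], [-0.701, 0.702, 0.129]]
wrist_force: [-0.1, -0.0, -3.7]
gripper_width: 0.57
```

Run:
```python
from g import *
go(*slot(.04,-.01,1,.20),label='')
```

```text
t 53.2 tcp [0.5745 0.1565 0.1825] j [  25.   46.   28.  -11. -117.   -4.] F [-0.1 -0.  -3.7] w 0.57
  ROW [-0.37, 0.14, 0.41, -6.89, -0.68, -0.9]
```

Call:
play_rows(plan=[[[0,0,0.4,-1,-0.1,-0.1],[0,0.1,0.4,-2,-0.2,-0.3],[0,0.1,0.4,-3,-0.3,-0.4],[-0.4,0.1,0.4,-4,-0.4,-0.5],[-0.4,0.1,0.4,-5,-0.5,-0.65]]])

```text
time_s: 53.82
tcp_pos: [0.5755, 0.1606, 0.1867]
ee_rot: [[-0.69, -0.261, -0.675], [-0.004, -0.931, 0.365], [-0.723, 0.254, 0.642]]
wrist_force: [0.8, 0.3, -4.1]
gripper_width: 0.575
```

Run:
```python
from g import *
go(*slot(.04,-.01,1,.20),label='')
```

```text
t 53.83 tcp [0.5755 0.1606 0.1867] j [  23.   44.   29.  -17. -115.   45.] F [ 0.8  0.3 -4.1] w 0.575
  ROW [0.05, 0.04, 0.03, -1.89, -0.18, -0.24]
```

Call:
play_rows(plan=[[[0,0,0,-1,-0.1,-0.1],[0,0,0,-1.9,-0.2,-0.25],[0,0,0,-1.9,-0.2,-0.25],[0,0,0,-1.9,-0.2,-0.25]]])

```text
time_s: 54.32
tcp_pos: [0.5758, 0.1605, 0.1881]
ee_rot: [[-0.706, -0.066, -0.705], [0.044, -0.998, 0.049], [-0.707, 0.003, 0.707]]
wrist_force: [-0.0, -0.2, -2.4]
gripper_width: 0.573
```

Run:
```python
from g import *
go(*slot(.04,-.01,1,.068),label='')
```

```text
t 54.33 tcp [0.5758 0.1605 0.1881] j [  21.   45.   30.  -19. -116.   63.] F [-0.  -0.2 -2.4] w 0.573
  ROW [9.5, -0.02, -9.39, -0.03, 0.0, 0.01]
```

Call:
play_rows(plan=[[[3,0,-3,0,0,0],[6,0,-6,0,0,0],[8,0,-8,0,0,0],[9,0,-8.9,0,0,0],[9.5,0,-9.4,0,0,0]]])

```text
time_s: 54.95
tcp_pos: [0.5757, 0.1607, 0.0556]
ee_rot: [[-0.705, -0.064, -0.707], [0.045, -0.998, 0.046], [-0.708, 0.001, 0.706]]
wrist_force: [-0.1, -0.4, -3.1]
gripper_width: 0.575
```

Call:
play_rows(plan=[[[0.2,0,-0.2,0,0,0],[0.35,0,-0.35,0,0,0],[0.5,0,-0.5,0,0,0],[0.5,0,-0.5,0,0,0]]])

```text
time_s: 55.45
tcp_pos: [0.5758, 0.1606, 0.0491]
ee_rot: [[-0.704, -0.064, -0.707], [0.045, -0.998, 0.045], [-0.709, -0.0, 0.706]]
wrist_force: [-0.0, -0.6, -3.2]
gripper_width: 0.572
```

Call:
play_rows(plan=[[[0.1,0,-0.1,0,0,0],[0.15,0,-0.15,0,0,0],[0.15,0,-0.15,0,0,0]]])

```text
time_s: 55.82
tcp_pos: [0.5757, 0.1605, 0.0467]
ee_rot: [[-0.705, -0.064, -0.707], [0.045, -0.998, 0.046], [-0.708, 0.0, 0.706]]
wrist_force: [1.6, -0.3, -3.2]
gripper_width: 0.572
```

Call:
play_rows(plan=[[[0.07,0,-0.07,0,0,0],[0.12,0,-0.12,0,0,0],[0.12,0,-0.12,0,0,0]]])

```text
time_s: 56.2
tcp_pos: [0.5757, 0.1605, 0.045]
ee_rot: [[-0.705, -0.064, -0.707], [0.045, -0.998, 0.046], [-0.708, 0.0, 0.706]]
wrist_force: [0.3, -0.7, -2.9]
gripper_width: 0.573
```

Call:
play_rows(plan=[[[0.07,0,-0.07,0,0,0],[0.12,0,-0.12,0,0,0],[0.12,0,-0.12,0,0,0]]])

```text
time_s: 56.58
tcp_pos: [0.5758, 0.1605, 0.0445]
ee_rot: [[-0.704, -0.063, -0.707], [0.045, -0.998, 0.045], [-0.708, -0.0, 0.706]]
wrist_force: [0.5, -0.3, 3.4]
gripper_width: 0.576
```

Call:
play_rows(plan=[[[0,0,0,0,0,0],[0,0,0,0,0,0],[0,0,0,0,0,0]]], hand=0.75)

```text
time_s: 56.95
tcp_pos: [0.5756, 0.1605, 0.0431]
ee_rot: [[-0.705, -0.064, -0.707], [0.045, -0.998, 0.046], [-0.708, 0.0, 0.706]]
wrist_force: [-0.1, -0.7, 0.1]
gripper_width: 0.736
```

Call:
play_rows(plan=[[[-2,0,0,0,0,0],[-5,0,0,0,0,0],[-9,0,0,0,0,0],[-13,0,0,0,0,0],[-18,0,0,0,0,0]]])

```text
time_s: 57.58
tcp_pos: [0.7026, 0.1524, 0.1717]
ee_rot: [[-0.706, -0.064, -0.706], [0.045, -0.998, 0.046], [-0.707, 0.001, 0.707]]
wrist_force: [1.5, 0.7, -0.5]
gripper_width: 0.751
```

Run:
```python
from g import *
go([.60,.05,.30],down(-90),label='mid')
```

```text
mid t 57.58 tcp [0.7026 0.1524 0.1717] j [  18.   61.   62.  -21. -132.   60.] F [ 1.5  0.7 -0.5] w 0.751
  ROW [-2.29, 10.88, 15.85, -0.35, 4.5, 0.14]
```

Call:
play_rows(plan=[[[-2,3,3,0,0.9,0],[-3,6,7,-0.1,1.8,0],[-3,8,11,-0.2,2.7,0],[-3,10,14,-0.3,3.6,0.1],[-2.5,12,17,-0.35,4.5,0.1]]], hand=0.3)

```text
time_s: 58.2
tcp_pos: [0.5918, 0.0386, 0.3104]
ee_rot: [[0.01, -0.002, -1.0], [0.007, -1.0, 0.002], [-1.0, -0.007, -0.01]]
wrist_force: [-0.2, 0.6, 1.4]
gripper_width: 0.325
```

Call:
play_rows(plan=[[[0,6,0,0,0,0],[0,12,0,0,0,0],[0,18,0,0,0,0],[0,24,0,0,0,0],[0,26,0,0,0,0]]], hand=0)

```text
time_s: 58.82
tcp_pos: [0.5908, -0.2237, 0.3064]
ee_rot: [[0.001, -0.006, -1.0], [0.007, -1.0, 0.006], [-1.0, -0.007, -0.001]]
wrist_force: [0.3, 0.3, -0.2]
gripper_width: 0.002
```

Run:
```python
from m import *
go([.6,-.2,.3],down(-90),label='mid')
for n in('scene','top'):
  p,d=r.capture(n); np.savez(f'{n}9.npz',p=p,d=d); cv2.imwrite(f'pics/{n}9.png',cv2.resize(p[90:300,80:400],None,fx=2.5,fy=2.5))
P=pts('top',d); z=P[...,2]
m=((z>.07)&(z<.12)).astype(np.uint8); m[:, :80]=0; m[:,220:]=0; m[:130]=0;m[250:]=0
k,l,s,c=cv2.connectedComponentsWithStats(m)
for i in range(1,k):
    if s[i,4]<8: continue
    q=P[l==i]; print(s[i],np.round(np.median(q,0),4),np.round(cv2.minAreaRect(q[:,:2].astype(np.float32)*1000),0) if 0 else np.round(cv2.minAreaRect(q[:,:2].astype(np.float32)*1000)[0]))
```

```text
mid t 58.83 tcp [ 0.5908 -0.2237  0.3064] j [ -6.  20.  10.  -0. -80.  96.] F [ 0.3  0.3 -0.2] w 0.002
  ROW [0.65, -2.38, -0.9, -0.04, -0.01, 0.04]
[171 165   7  16  85] [0.5856 0.1782 0.0847] [587. 179.]
[184 166   6  16  82] [0.5828 0.1406 0.0849] [584. 141.]
[ 93 186   9   7  47] [0.5365 0.3923 0.0915] [537. 395.]
[169 187   6  16  84] [0.5215 0.1825 0.0856] [523. 183.]
[182 188   7  16  82] [0.5178 0.1438 0.086 ] [520. 145.]
[163 214   6  17  85] [0.4454 0.1972 0.0833] [444. 198.]
[176 215   7  16  84] [0.4425 0.1596 0.0841] [442. 160.]
```

View pics/scene9.png

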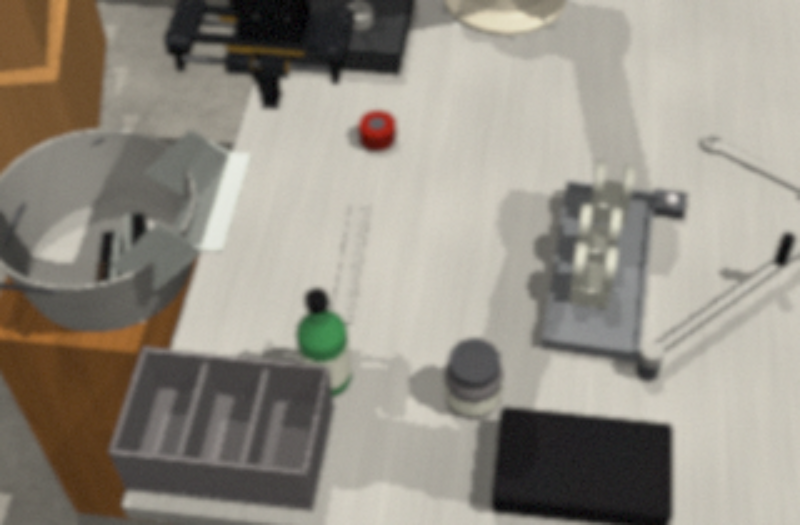

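View pics/top9.png

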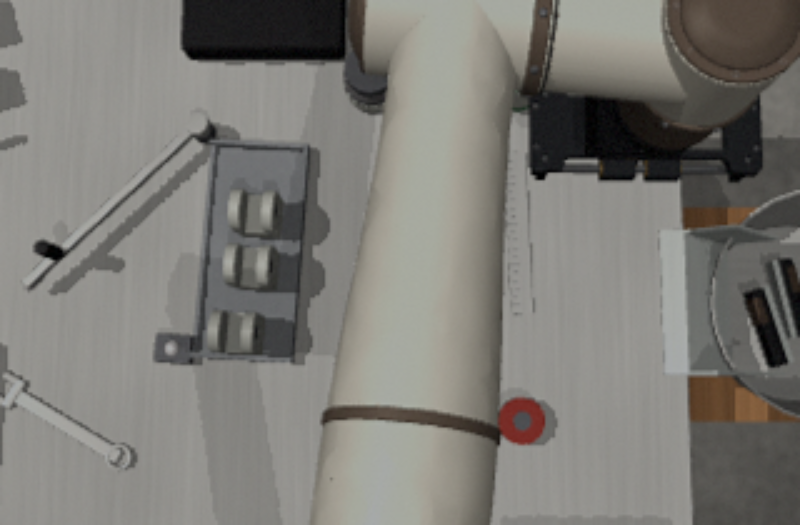

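Run:
```python
from m import *
Z=np.load('top9.npz'); p,d=Z['p'],Z['d']; P=pts('top',d); z=P[...,2]
crop('top',p,140,140,210,240,'pics/c9.png',6)
Z=np.load('scene9.npz'); crop('scene',Z['p'],290,140,370,220,'pics/d9.png',7)
for nm,(cx,cy) in dict(B=(.585,.160),A=(.521,.164),C=(.443,.179)).items():
    for lo,hi in ((.03,.05),(.05,.075),(.082,.1)):
        m=(z>lo)&(z<hi)&(abs(P[...,0]-cx)<.04)&(abs(P[...,1]-cy)<.035); q=P[m]
        print(nm,lo,len(q),'x',np.round(np.percentile(q[:,0],[3,50,97]),3),'y',np.round(np.percentile(q[:,1],[3,50,97]),3),'z',q[:,2].mean().round(4))
```

```text
B 0.03 135 x [0.562 0.583 0.608] y [0.134 0.164 0.175] z 0.0399
B 0.05 71 x [0.561 0.581 0.609] y [0.134 0.172 0.181] z 0.064
B 0.082 104 x [0.57  0.583 0.602] y [0.136 0.16  0.185] z 0.0871
A 0.03 134 x [0.498 0.519 0.544] y [0.139 0.167 0.178] z 0.0397
A 0.05 72 x [0.496 0.516 0.545] y [0.138 0.176 0.186] z 0.0646
A 0.082 105 x [0.506 0.52  0.537] y [0.139 0.177 0.188] z 0.0877
C 0.03 125 x [0.421 0.443 0.466] y [0.154 0.183 0.193] z 0.04
C 0.05 69 x [0.421 0.439 0.465] y [0.153 0.191 0.2  ] z 0.0632
C 0.082 107 x [0.429 0.443 0.46 ] y [0.155 0.167 0.203] z 0.0869
```

View pics/c9.png

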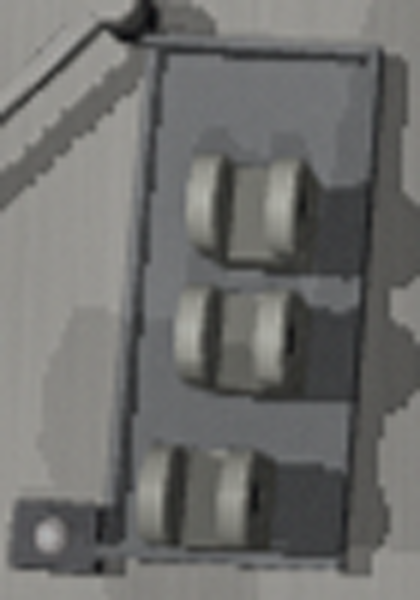

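View pics/d9.png

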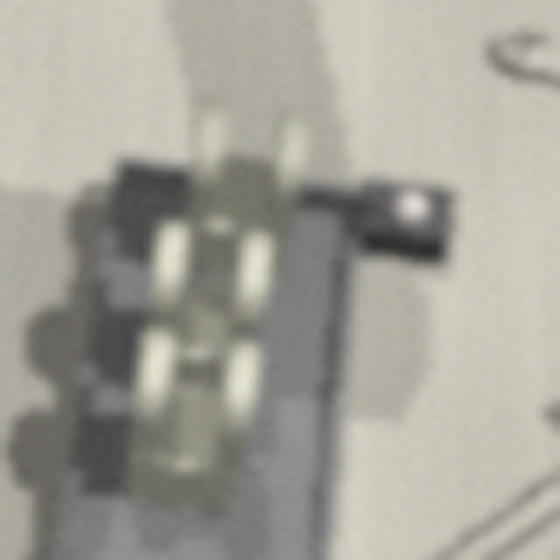

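All three clevises stand upright on the floor; C is close to the -x wall but inside it. Both shoes are in the bucket. Now the keeper.

```bash
cat > k.py <<'E'
from g import *
Hh=np.array([.698,.235])
def kp(th,off,z=.056): # th opening rad ; TCP outside the pin by off
    a=np.radians(180+yaw)-th; pin=Hh+.225*np.array([np.cos(a),np.sin(a)]); t=np.array([np.sin(a),-np.cos(a)])
    return np.r_[pin+t*off,z],down(np.degrees(a)-180)
E
python3 - <<'E'
from k import *
Z=np.load('top0.npz'); p,d=Z['p'],Z['d']; P=pts('top',d); z=P[...,2]
m=(z>.08)&(z<.12); m[:,:80]=0;m[:,120:]=0;m[:180]=0;m[220:]=0
q=P[m]; print(len(q),np.median(q,0), q.min(0),q.max(0))
# bar points at height 45
m=(z>.036)&(z<.05); m[:,:85]=0;m[:,165:]=0;m[:130]=0;m[215:]=0
q=P[m][:,:2]; l=cv2.fitLine(q.astype(np.float32),cv2.DIST_HUBER,0,.001,.001).ravel(); ang=np.degrees(np.arctan2(l[1],l[0])); print('bar ang',ang,'th',np.radians(176.5-(ang%180)))
print(q.max(0),q.min(0))
print(kp(.716,0))
go(*kp(.716,.045,.30))
E
```

```text
40 [0.53769911 0.39273069 0.09386704] [0.52989502 0.38684036 0.08053135] [0.54486989 0.40475496 0.09743427]
bar ang -45.278942 th 0.72918016
[0.70822986 0.43653363] [0.49850684 0.22338091]
(array([0.53758411, 0.39277117, 0.056     ]), array([[ 0.        ,  0.71295951, -0.70120521],
       [ 0.        , -0.70120521, -0.71295951],
       [-1.        ,  0.        , -0.        ]]))
 t 58.92 tcp [ 0.5911 -0.2226  0.3062] j [ -6.  20.  10.  -0. -80.  96.] F [0.4 0.7 0. ] w 0.007
  ROW [1.08, -64.72, 2.58, -4.58, -0.02, 0.04]
```

Call:
play_rows(plan=[[[0,-6,0.3,-0.9,0,0],[0,-12,0.6,-1.8,0,0],[0,-18,0.9,-2.7,0,0],[0,-24,1.2,-3.6,0,0],[0,-30,1.4,-4.5,0,0]]], hand=0)

```text
time_s: 59.55
tcp_pos: [0.5773, 0.0828, 0.3093]
ee_rot: [[0.003, 0.71, -0.704], [0.008, -0.704, -0.71], [-1.0, -0.003, -0.007]]
wrist_force: [-0.0, 0.8, -0.5]
gripper_width: 0.007
```

Run:
```python
from k import *
go(*kp(.72,.045,.20))
```

```text
t 59.55 tcp [0.5773 0.0828 0.3093] j [ 24.  15.   3.  -0. -77. 111.] F [-0.   0.8 -0.5] w 0.007
  ROW [11.19, -24.61, -23.73, 0.0, -0.04, 0.02]
```

Call:
play_rows(plan=[[[0,-4.2,-4,0,0,0],[0,-8.4,-8,0,0,0],[2,-12.6,-12,0,0,0],[4,-16.8,-16,0,0,0],[6,-21,-20,0,0,0]]])

```text
time_s: 60.18
tcp_pos: [0.5706, 0.373, 0.2507]
ee_rot: [[0.002, 0.707, -0.707], [0.008, -0.707, -0.707], [-1.0, -0.004, -0.007]]
wrist_force: [0.4, 0.7, 0.3]
gripper_width: 0.011
```

Run:
```python
from k import *
go(*kp(.72,.045,.12))
```

```text
t 60.17 tcp [0.5706 0.373  0.2507] j [ 47.  27.  12.  -0. -75.  88.] F [0.4 0.7 0.3] w 0.011
  ROW [13.1, -3.71, -3.56, -0.03, -0.04, 0.02]
```

Call:
play_rows(plan=[[[0,-3.7,-3.6,0,0,0],[4,-3.7,-3.6,0,0,0],[9,-3.7,-3.6,0,0,0],[13,-3.7,-3.6,0,0,0],[13,-3.7,-3.6,0,0,0]]])

```text
time_s: 60.8
tcp_pos: [0.5689, 0.4217, 0.1172]
ee_rot: [[-0.004, 0.706, -0.708], [0.001, -0.708, -0.706], [-1.0, -0.004, 0.002]]
wrist_force: [-0.7, 0.2, -0.1]
gripper_width: 0.005
```

Run:
```python
from k import *
go(*kp(.72,.04,.057))
p,d=r.capture('scene'); cv2.imwrite('pics/s10.png',cv2.resize(p[110:300,280:512],None,fx=3,fy=3))
```

```text
t 60.8 tcp [0.5689 0.4217 0.1172] j [ 49.  35.   6.  -0. -62.  86.] F [-0.7  0.2 -0.1] w 0.005
  ROW [6.02, -0.16, 0.15, -0.03, 0.01, 0.02]
```

View pics/s10.png

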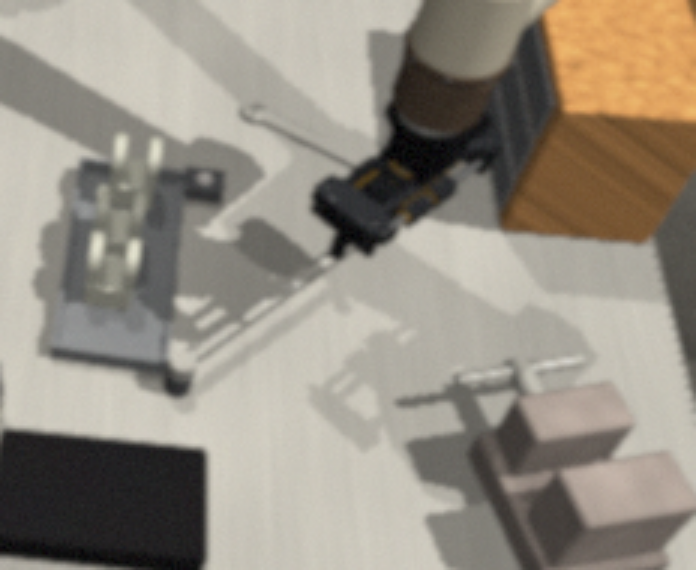

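Call:
play_rows(plan=[[[2,0,0,0,0,0],[4,0,0,0,0,0],[6,0,0,0,0,0],[6,0,0,0,0,0]]])

```text
time_s: 61.35
tcp_pos: [0.5721, 0.4233, 0.0624]
ee_rot: [[0.003, 0.706, -0.709], [0.008, -0.709, -0.706], [-1.0, -0.003, -0.007]]
wrist_force: [-0.5, -1.4, -0.3]
gripper_width: 0.003
```

Run:
```python
from k import *
for th in (.68,.55,.42,.30): go(*kp(th,.021,.057),label=th)
```

```text
0.68 t 61.35 tcp [0.5721 0.4233 0.0624] j [ 49.  38.   3.  -0. -55.  86.] F [-0.5 -1.4 -0.3] w 0.003
  ROW [0.52, -0.35, 3.32, -0.27, -0.04, 0.02]
0.55 t 61.35 tcp [0.5721 0.4233 0.0624] j [ 49.  38.   3.  -0. -55.  86.] F [-0.5 -1.4 -0.3] w 0.003
  ROW [0.49, -0.29, 6.25, -1.01, -0.04, 0.01]
0.42 t 61.35 tcp [0.5721 0.4233 0.0624] j [ 49.  38.   3.  -0. -55.  86.] F [-0.5 -1.4 -0.3] w 0.003
  ROW [0.47, 0.14, 9.16, -1.76, -0.05, 0.01]
0.3 t 61.35 tcp [0.5721 0.4233 0.0624] j [ 49.  38.   3.  -0. -55.  86.] F [-0.5 -1.4 -0.3] w 0.003
  ROW [0.45, 0.87, 11.76, -2.44, -0.05, 0.01]
```

Call:
play_rows(plan=[[[0.3,-0.3,1.5,-0.1,0,0],[0.4,-0.3,2.5,-0.2,0,0],[0.4,-0.3,3.5,-0.3,0,0],[0.4,-0.3,4.8,-0.6,0,0],[0.4,-0.3,6.2,-1,0,0]]])

```text
time_s: 61.98
tcp_pos: [0.5263, 0.3812, 0.058]
ee_rot: [[0.004, 0.819, -0.573], [0.008, -0.573, -0.819], [-1.0, -0.002, -0.009]]
wrist_force: [1.1, -0.1, 0.5]
gripper_width: 0.009
```

Run:
```python
from k import *
for th in (.48,.38,.28,.20): go(*kp(th,.020,.057),label=th)
```

```text
0.48 t 61.98 tcp [0.5263 0.3812 0.058 ] j [ 50.  33.  -7.  -0. -49.  95.] F [ 1.1 -0.1  0.5] w 0.009
  ROW [0.08, -0.13, 1.7, -0.4, -0.05, 0.01]
0.38 t 61.98 tcp [0.5263 0.3812 0.058 ] j [ 50.  33.  -7.  -0. -49.  95.] F [ 1.1 -0.1  0.5] w 0.009
  ROW [0.06, -0.06, 3.95, -0.97, -0.05, 0.0]
0.28 t 61.98 tcp [0.5263 0.3812 0.058 ] j [ 50.  33.  -7.  -0. -49.  95.] F [ 1.1 -0.1  0.5] w 0.009
  ROW [0.04, 0.23, 6.19, -1.54, -0.05, 0.0]
0.2 t 61.98 tcp [0.5263 0.3812 0.058 ] j [ 50.  33.  -7.  -0. -49.  95.] F [ 1.1 -0.1  0.5] w 0.009
  ROW [0.02, 0.63, 7.95, -2.0, -0.05, -0.0]
```

Call:
play_rows(plan=[[[0,-0.1,1.7,-0.4,0,0],[0,-0.1,3,-0.7,0,0],[0,0,4.5,-1.1,0,0],[0,0.2,6.2,-1.5,0,0],[0,0.6,7.9,-2,0,0]]])

```text
time_s: 62.6
tcp_pos: [0.4855, 0.3129, 0.0573]
ee_rot: [[0.004, 0.966, -0.258], [0.008, -0.258, -0.966], [-1.0, 0.001, -0.009]]
wrist_force: [0.6, -0.1, 0.6]
gripper_width: 0.006
```

Run:
```python
from k import *
for th in (.14,.08,.03,0): go(*kp(th,.019,.057),label=th)
p,d=r.capture('scene'); cv2.imwrite('pics/s11.png',cv2.resize(p[110:300,280:512],None,fx=3,fy=3))
```

```text
0.14 t 62.6 tcp [0.4855 0.3129 0.0573] j [ 49.  27. -18.  -0. -44. 116.] F [ 0.6 -0.1  0.6] w 0.006
  ROW [0.01, -0.03, 1.5, -0.34, -0.05, -0.01]
0.08 t 62.6 tcp [0.4855 0.3129 0.0573] j [ 49.  27. -18.  -0. -44. 116.] F [ 0.6 -0.1  0.6] w 0.006
  ROW [0.0, -0.02, 2.85, -0.69, -0.05, -0.01]
0.03 t 62.6 tcp [0.4855 0.3129 0.0573] j [ 49.  27. -18.  -0. -44. 116.] F [ 0.6 -0.1  0.6] w 0.006
  ROW [-0.01, 0.04, 3.98, -0.97, -0.05, -0.01]
0 t 62.6 tcp [0.4855 0.3129 0.0573] j [ 49.  27. -18.  -0. -44. 116.] F [ 0.6 -0.1  0.6] w 0.006
  ROW [-0.01, 0.11, 4.65, -1.15, -0.05, -0.01]
```

View pics/s11.png

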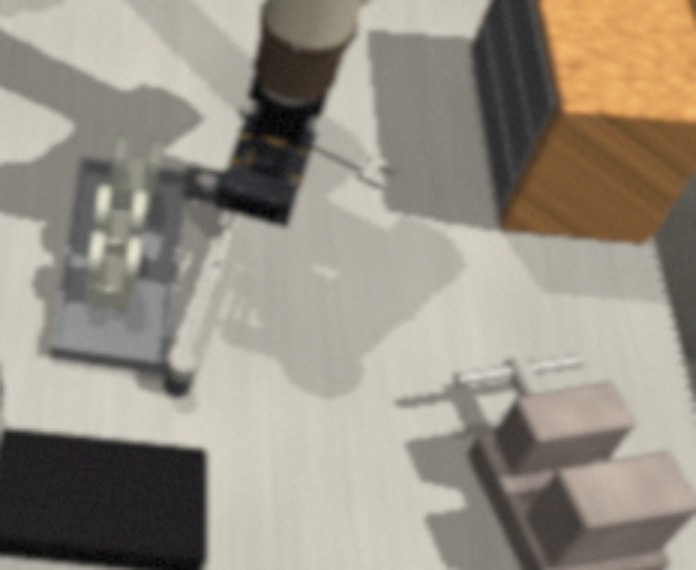

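Call:
play_rows(plan=[[[0,0,1.2,-0.3,0,0],[0,0,2.2,-0.6,0,0],[0,0,3.2,-0.8,0,0],[0,0,4,-1,0,0],[0,0.1,4.5,-1.1,0,0]]])

```text
time_s: 63.28
tcp_pos: [0.4754, 0.27, 0.0569]
ee_rot: [[0.004, 0.997, -0.072], [0.009, -0.072, -0.997], [-1.0, 0.004, -0.009]]
wrist_force: [-0.4, 0.1, 0.0]
gripper_width: 0.007
```

Call:
play_rows(plan=[[[0,0,0.2,0,0,0],[0,0,0.4,0,0,0],[0,0,0.4,0,0,0]]])

```text
time_s: 63.65
tcp_pos: [0.4748, 0.2674, 0.0564]
ee_rot: [[0.004, 0.997, -0.073], [0.011, -0.073, -0.997], [-1.0, 0.003, -0.011]]
wrist_force: [-3.2, 6.8, 0.6]
gripper_width: 0.005
```

Run:
```python
from k import *
go(*kp(0,.019,.057),label=0)
```

```text
0 t 63.65 tcp [0.4748 0.2674 0.0564] j [ 46.  24. -23.  -0. -42. 130.] F [-3.2  6.8  0.6] w 0.005
  ROW [-0.06, -0.03, -0.03, -0.07, -0.06, -0.02]
```

Call:
play_rows(plan=[[[0,0,0.2,0,0,0],[0,0,0.4,0,0,0],[0,0,0.4,0,0,0]]])

```text
time_s: 64.03
tcp_pos: [0.475, 0.2671, 0.0566]
ee_rot: [[0.007, 0.997, -0.073], [0.017, -0.073, -0.997], [-1.0, 0.006, -0.017]]
wrist_force: [-6.2, 16.9, -1.6]
gripper_width: 0.004
```

Call:
play_rows(plan=[[[0,0,0.2,0,0,0],[0,0,0.3,0,0,0],[0,0,0.3,0,0,0]]])

```text
time_s: 64.4
tcp_pos: [0.4751, 0.267, 0.0568]
ee_rot: [[0.009, 0.997, -0.073], [0.021, -0.073, -0.997], [-1.0, 0.008, -0.022]]
wrist_force: [-10.4, 23.9, -2.3]
gripper_width: 0.003
```

Call:
play_rows(plan=[[[0,0,-1,0,0,0],[0,0,-3,0,0,0],[0,0,-5,0,0,0],[-5,0,-5,0,0,0],[-10,0,-5,0,0,0]]])

```text
time_s: 65.03
tcp_pos: [0.4772, 0.3077, 0.1566]
ee_rot: [[0.001, 0.997, -0.072], [0.005, -0.072, -0.997], [-1.0, 0.0, -0.005]]
wrist_force: [-0.1, 1.0, -0.4]
gripper_width: 0.004
```

Call:
play_rows(plan=[[[-3,0,-5,0,0,0],[-6,0,-10,0,0,0],[-9,-1,-15,0,0,0],[-9,-2,-21,0,0,0],[-9,-2,-27,0,0,0]]])

```text
time_s: 65.65
tcp_pos: [0.4761, 0.5798, 0.249]
ee_rot: [[0.003, 0.997, -0.072], [0.008, -0.072, -0.997], [-1.0, 0.002, -0.008]]
wrist_force: [0.9, 0.2, 0.4]
gripper_width: 0.004
```

Run:
```python
from m import *
go([.3,.5,.25],down(0))
for n in('scene','top'):
  p,d=r.capture(n); cv2.imwrite(f'pics/{n}12.png',cv2.resize(p[90:300,80:400],None,fx=2.5,fy=2.5))
P=pts('top',d); z=P[...,2]; yaw=np.radians(-3.5)
for nm,(cx,cy) in dict(B=(.585,.160),A=(.521,.164),C=(.443,.179)).items():
    for lo,hi in ((.03,.05),(.082,.1)):
        m=(z>lo)&(z<hi)&(abs(P[...,0]-cx)<.04)&(abs(P[...,1]-cy)<.035); q=P[m]
        print(nm,lo,len(q),'x',np.round(np.percentile(q[:,0],[3,50,97]),3),'y',np.round(np.percentile(q[:,1],[3,50,97]),3),'z',q[:,2].mean().round(4))
m=(z>.038)&(z<.052)&(P[...,1]>.222)&(P[...,1]<.30)&(P[...,0]>.40)&(P[...,0]<.67); q=P[m][:,:2]
l=cv2.fitLine(q.astype(np.float32),cv2.DIST_HUBER,0,.001,.001).ravel(); print('bar',len(q),np.degrees(np.arctan2(l[1],l[0])))
m=(z>.08)&(z<.12)&(P[...,1]>.222)&(P[...,1]<.32)&(abs(P[...,0]-.47)<.05); print('pin',np.median(P[m],0))
m=(z>.016)&(z<.0275)&(P[...,1]>.09)&(P[...,1]<.135)&(P[...,0]>.43)&(P[...,0]<.67); q=P[m][:,:2]
l=cv2.fitLine(q.astype(np.float32),cv2.DIST_HUBER,0,.001,.001).ravel(); print('wall',len(q),np.degrees(np.arctan2(l[1],l[0])))
```

```text
t 65.65 tcp [0.4761 0.5798 0.249 ] j [ 63.  34.  24.  -0. -79. 113.] F [0.9 0.2 0.4] w 0.004
  ROW [-0.21, -16.99, 9.23, -0.42, -0.04, -0.01]
B 0.03 130 x [0.562 0.582 0.608] y [0.135 0.165 0.175] z 0.0399
B 0.082 106 x [0.569 0.584 0.602] y [0.136 0.148 0.185] z 0.087
A 0.03 133 x [0.498 0.52  0.544] y [0.138 0.167 0.178] z 0.0396
A 0.082 106 x [0.506 0.521 0.538] y [0.139 0.164 0.189] z 0.0868
C 0.03 123 x [0.421 0.443 0.466] y [0.154 0.182 0.193] z 0.0399
C 0.082 108 x [0.429 0.443 0.46 ] y [0.155 0.18  0.204] z 0.087
bar 296 -3.2734265
pin [0.47061239 0.248097   0.09277095]
wall 178 -3.2292564
```

View pics/scene12.png

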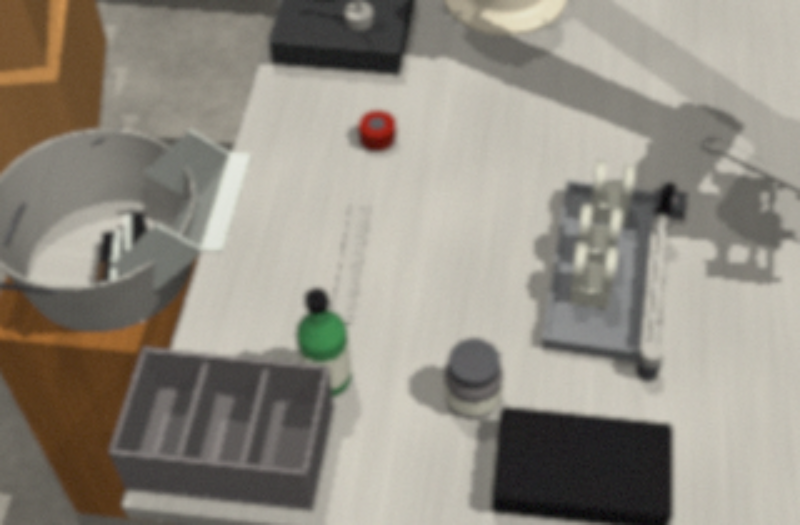

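View pics/top12.png

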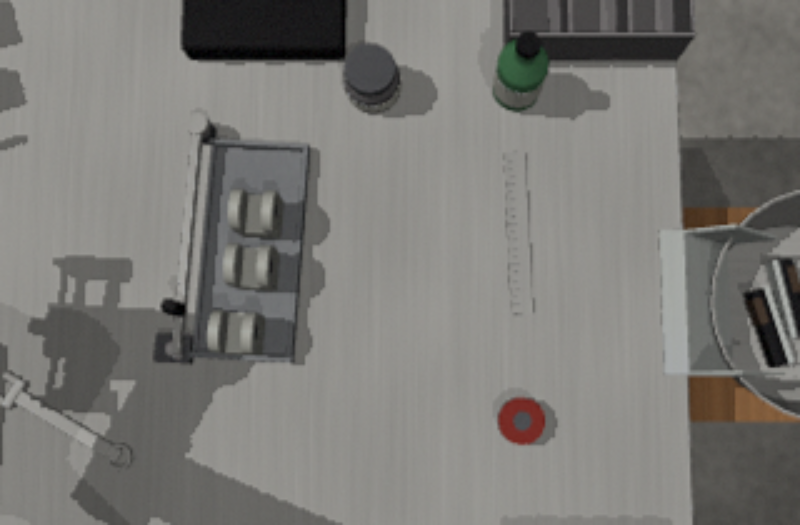

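The keeper bar is parallel to the carrier wall to within about 0.05°. The clevises stand upright, the shoes are in the bucket, the bystanders look unmoved and the arm is clear, so I'm handing in.

```bash
python3 -c "
from station import r
print(r.finish_job())"
```

```text
the job is handed in; nothing more can be done
None
```

The tray is loaded and the keeper bar is shut; I handed the job in at about 66 s of the 210 s allowed. No verdict was reported.

- **Shoes:** both went down the chute, and the last picture shows them lying in the bucket.
- **Clevises:** three were present. I turned each one prongs outward on the worktop, regripped it at a 45° tilt, rolled it upright and stood it on the carrier floor. In the last depth check all three have their foot tops at about 40 mm and prong tops at about 87 mm, so they are upright.
- **Keeper:** I pushed it past the detent until the force rose from 7 to 24 N with no further movement, which is the hard stop. The bar then measured -3.27° against -3.23° for the carrier wall, so within about 0.001 rad of shut. It was still open at about 0.73 rad when the last clevis was loaded.
- **Bystanders:** they look unmoved in the final pictures; I did not measure them.

**What did not go to plan:**
- My first idea, gripping with the tool tilted outward, ran into a wrist limit in free air. Nothing was touched, and I switched to the regrip method.
- One clevis sits about 15 mm from where I released it, close to the -x wall. It was either nudged when the next one was placed or was the random knock. It is still upright and inside the limits.

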